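# Put the eye examination kit back in its tray

## Robot

A 6-joint arm with a two-finger parallel gripper is mounted at the origin on the work surface. World frame = base frame: x ahead of the robot, y to its left, z up, the work surface at z = 0. Lengths are in m, angles in rad, forces in N, time in s.
With the tool pointing down it reaches from about 0.35 to 0.775 m from the base axis. Payload 5.5 kg.
Tool frame: the origin (TCP) lies between the finger pads; the fingertips stand env.nose_length ahead of it and the grasp point (between the pads) lies 8 mm behind it (env.nose_length is the distance from the TCP to the fingertips, in m); z points along the fingers, y is the direction in which the jaws open and shut (so a half turn about z gives the same grasp; the last joint's range is limited). The gripper opens to 85 mm and grips with 20 to 120 N. Pads are 22 mm wide; open, the fingers measure 114 mm over their backs; the gripper's body (76 mm by 85 mm) begins 54 mm behind the grasp point. The pads swing forward as they close: fully open they stand 13 mm farther back than shut.
Start: joints at [1.043, 0.313, 0.046, 1.304, 0, 1.431], TCP at [0.217, 0.532, 0.222] pointing down, gripper open.
Joint ranges: [-2.76, 2.76], [-0.86, 1.69], [-1.03, 1.26], [-2.2, 2.34], [-1.47, 1.5], [-3.14, 3.14]. Speed limits (rad/s): [2.57, 2.57, 3.14, 3.14, 3.14, 3.14].

## Interface

Orientations are given as a unit quaternion [w, x, y, z].
In Python, from workcell import env gives the robot as it stands. The module is installed in compiled form; this text tells all that it offers.
- The arm moves only by the shell command python3 -m creep 'ROWS' [FORCE]. ROWS is a JSON object of lists of equal length, an entry for each row: "hand": the finger opening in mm, from 0 to 85.4; "delta_pos": the shift along the tool's x, y, z scaled (see below), a list of three; "turn": the turn about the tool's z scaled (see below). In form: {"hand": [hand, ...], "delta_pos": [[dx, dy, dz], ...], "turn": [turn, ...]}. A call has exactly 5 rows; each row shifts and turns the commanded pose from where the row before left it, along the tool's axes as they then stand; what a row does not reach is not made up. The controller multiplies each number of a shift by 0.8 m and each number of a turn by 5 degrees. A row lasts 1/12 s, in which the tool goes at most 41.7 mm and 7.16 degrees, less where a joint would pass 70% of its speed; a pose out of reach is approached as far as the arm can. A call with a number of a shift or a turn outside -1 to 1 is refused whole. A call with a gripper value outside its range is refused whole. The fingers move at their own pace and stop on an object; FORCE is the grip in N (left out, the last holds). Time passes only in rows, so rows that do not move let the fingers close, or fill a call up. It gives the time, the measured TCP pose, the force and the opening at its end, in the units of the state.
- env.get_state(): the state, without advancing time (a new reading comes with each control period).
- env.read_camera(name): name is "scene" or "top" or "wrist"; returns a dict with "pixels" (480x640x3 uint8, red, green, blue), "depth" (480x640 float32, m along the optical axis (not along the pixel's ray), 0 where there is no reading), "fx", "fy", "cx", "cy" (pixels), "origin" and "orientation" of the camera in the world. Camera axes: x right, y down, z forward; pixel columns grow to the right and rows downward; lengths in m; the calibration is good to about 2 mm. A picture is of the moment at which its call begins.
- env.hand_in(): hands the job in, once; it reports no verdict.
Trained networks look in the newest picture that a camera, given by its name, has taken for a name from the list of things; names that differ only in an ending like _2 or _b are one class to them, and where a whole thing is asked for, a point or a joint stands for the part that bears it (a point fixed in the world has none). Each returns a list of dicts, best first, with "score" (0 to 1); they miss things now and then, are a little off and sometimes report something else, mostly with a low value. They report only what shows in the picture. A call takes as long as a camera call. They do not tell look-alikes from the thing itself.
- env.find_in(camera, target): "location" ([row, column] in pixels, amid what is visible of it).
- env.pinpoint(camera, target): "location" ([row, column] in pixels: a listed point, or the origin of a listed thing).
The state is a dict: "clock": time; "joint_pos": joint angles; "qvel": joint speeds; "tau": joint torques, N m; "tcp_pos": TCP position; "orientation": TCP orientation; "wrist_force": force on the tool from outside, world axes, zero at the start; "ft_torque": the same for the moment, N m; "finger_gap": finger opening in m.
Only numpy, scipy, OpenCV 4.12 (cv2) and the standard library are available. Lean on these libraries where they do the work, as an engineer would, in place of code of your own. Each camera call takes 0.05 s, during which the arm holds its last target.

## Task

Tidy the desk after the eye examination: put the two examination lenses, the contact lens case and the eye-drop bottle back in the steel tray, each fully down in the insert shaped for it - the large lens flat in the large round recess, the small lens flat in the small round recess, the case flat in the oblong recess and the drop bottle upright in the square socket. Set the glass lenses down, do not drop them. Leave the folding magnifier and the spray bottle where they are on the desk.

Things in the scene. Friction and masses are not known exactly. Their poses are not given: they have to be found in the camera images.
- lens_large: Large examination lens. Double-convex glass lens in a plain black round mount (not a tool with a handle). Lies flat on the desk at the start. 52 mm across, 18 mm high; the side is upright from 4 to 14 mm up and tapers slightly above and below. Origin: centre of its underside; z up. About 55 g.
- lens_small: Small examination lens. Double-convex glass lens in a plain black round mount (not a tool with a handle). Lies flat on the desk at the start. 32 mm across, 20 mm high; the side is upright from 4 to 16 mm up. Origin: centre of its underside; z up. About 30 g.
- lens_case: White contact lens case: two round wells with screw caps side by side, 62 mm long (its x), 30 mm wide (its y) and 17 mm high; the body is 12 mm high, the 28 mm caps stand on it at 16 mm either side of the middle. Lies flat. Origin: centre of its underside. Either end may point either way. About 25 g.
- drop_bottle: White eye-drop bottle, standing: round body 26 mm across and straight to 43 mm up, then a narrow ribbed cap that tapers to a point, 72 mm high in all. Origin: centre of its underside; z up. About 22 g.
- insert_large: White square plastic insert, 86 x 86 x 8 mm, fixed, one of four that fill the low square steel tray (186 mm square, 12 mm rim) side by side at 90 mm pitch in any order. Origin: centre of its underside, 3 mm above the desk; x and y along its edges, z up. It has the large round recess, 70 mm across, grey floor 4 mm above the underside (4 mm deep).
- insert_small: White square plastic insert, 86 x 86 x 8 mm, fixed, one of four that fill the low square steel tray (186 mm square, 12 mm rim) side by side at 90 mm pitch in any order. Origin: centre of its underside, 3 mm above the desk; x and y along its edges, z up. It has the small round recess, 50 mm across, grey floor 4 mm above the underside (4 mm deep).
- insert_case: White square plastic insert, 86 x 86 x 8 mm, fixed, one of four that fill the low square steel tray (186 mm square, 12 mm rim) side by side at 90 mm pitch in any order. Origin: centre of its underside, 3 mm above the desk; x and y along its edges, z up. It has the oblong recess, 78 mm along its y and 48 mm along its x, grey floor 4 mm above the underside (4 mm deep).
- insert_bottle: White square plastic insert, 86 x 86 x 8 mm, fixed, one of four that fill the low square steel tray (186 mm square, 12 mm rim) side by side at 90 mm pitch in any order. Origin: centre of its underside, 3 mm above the desk; x and y along its edges, z up. It has the square socket, 44 x 44 mm inside, with a raised collar 3 mm thick whose top is 14 mm above the underside; grey floor 4 mm above the underside (10 mm below the collar's top).
- magnifier: Folding pocket magnifier, does not belong in the tray: black flat sheath 42 x 44 mm, 12 mm high, with a round 40 mm black-framed glass swung out of one end (3 to 9 mm up), 80 mm long in all, lying flat. Origin: about the middle of its length, on the underside; its x runs from sheath to glass.
- spray_bottle: White spectacle-cleaner spray bottle, does not belong in the tray: round body 35 mm across, with a flat-topped finger pump 28 mm long (not a pointed cap), 86 mm high, standing. Origin: centre of its underside; z up.
Things that resemble listed ones, but are neither listed nor needed, are in the scene too. Leave any orange look-alike of the lens_small alone. Leave any red look-alike of the lens_large alone.

How it is judged:
By the outcome, as a careful person would: the job done as asked, in the order asked, and still so for the second after the job is handed in, with the robot touching nothing.
It also fails if it takes over 93 s, if anything falls off the work surface, if the arm or the gripper's body presses on something with over 40 N, if the wrist force passes 120 N, or if a joint passes its speed limit or range.

## Working session

There is one attempt and no reset: what is moved stays moved. The work goes in short steps, Python scripts to look and compute and a shell command to move; the robot and the scene stay as the last step left them, time stands still between calls to the robot, and variables do not carry over. Pictures are saved under pics/ and viewed, and the job is handed in when it is done.

```bash
mkdir -p pics; ls
python3 - <<'E'
from workcell import env
import cv2,numpy as np
print(env.get_state(), env.nose_length)
for n in ["scene","top","wrist"]:
    c=env.read_camera(n)
    cv2.imwrite(f"pics/{n}0.png",c["pixels"][:,:,::-1])
    np.savez(f"{n}0.npz",**c)
    print(n,c["fx"],c["fy"],c["cx"],c["cy"],c["origin"],c["orientation"])
E
```

```text
pics
{'clock': 0.0, 'joint_pos': array([1.04337951e+00, 3.14016147e-01, 4.49881190e-02, 1.30363116e+00,
       4.05879121e-05, 1.43121245e+00]), 'qvel': array([-0.00074937, -0.0010329 , -0.00187464, -0.00016258,  0.00078563,
        0.00096657]), 'tau': array([-2.04250869e-04, -4.80628395e+01,  2.98532724e+01,  1.92795612e-02,
        1.65642894e-05, -6.38516173e-07]), 'tcp_pos': array([0.21717132, 0.53183187, 0.22070369]), 'orientation': array([-3.24082074e-04,  1.92703358e-01,  9.81256617e-01, -8.73468001e-04]), 'wrist_force': array([-0.44788948, -0.22681641,  1.08249089]), 'ft_torque': array([-0.01421771, -0.03182859,  0.01580459]), 'finger_gap': 0.08527970252358641} 0.011
scene 476.96237127038916 476.96237127038916 317.5659026980371 244.15704635589444 [ 0.95589499 -0.50158201  0.45350399] [-0.44738235  0.81668363  0.32382904 -0.16736679]
top 519.7157235858591 519.7157235858591 314.9025216944214 230.26447406179616 [ 0.30964422 -0.00919079  1.08823981] [ 0.06746381 -0.70120122  0.70645729 -0.06843669]
wrist 394.4321499793205 394.4321499793205 315.6628784275196 237.985608283068 [0.14734788 0.56099719 0.37393425] [0.1269391  0.82029448 0.55124556 0.08444977]
```

View pics/top0.png

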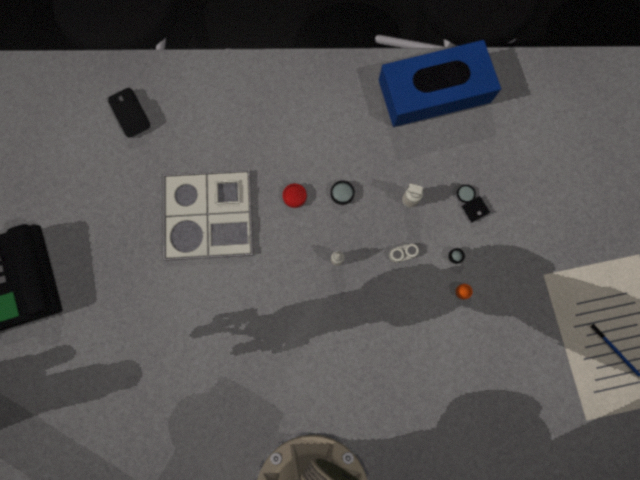

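View pics/scene0.png

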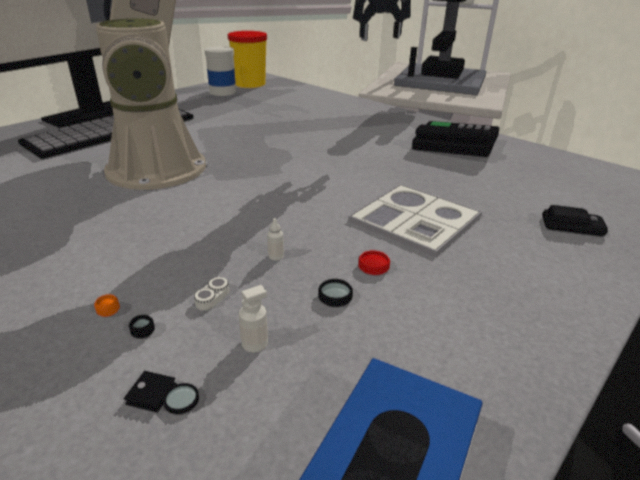

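```bash
cat > h.py <<'E'
import numpy as np
from scipy.spatial.transform import Rotation as R
def rot(q): return R.from_quat([q[1],q[2],q[3],q[0]])
def at_z(c,r,col,z):
    d=rot(c["orientation"]).apply([(col-c["cx"])/c["fx"],(r-c["cy"])/c["fy"],1.0]);o=np.array(c["origin"])
    return o+d*(z-o[2])/d[2]
def cloud(c):
    v,u=np.mgrid[0:480,0:640];d=c["depth"]
    P=np.stack([(u-c["cx"])/c["fx"]*d,(v-c["cy"])/c["fy"]*d,d],-1)
    return rot(c["orientation"]).apply(P.reshape(-1,3)).reshape(480,640,3)+c["origin"]
def proj(c,p):
    q=rot(c["orientation"]).inv().apply(np.array(p)-c["origin"])
    return q[1]/q[2]*c["fy"]+c["cy"],q[0]/q[2]*c["fx"]+c["cx"]
E
python3 - <<'E'
from workcell import env
import numpy as np
from h import *
c={k:v for k,v in np.load("top0.npz").items()}
P=cloud(c)
for n in "lens_large lens_small lens_case drop_bottle insert_large insert_small insert_case insert_bottle magnifier spray_bottle".split():
    z={"insert_large":.007,"insert_small":.007,"insert_case":.007,"insert_bottle":.007}.get(n,0)
    print(n)
    for d in env.pinpoint("top",n)[:4]:
        r,k=d["location"]; print("  pp",round(d["score"],2),np.round([r,k]),at_z(c,r,k,z).round(4))
E
```

```text
lens_large
  pp 0.93 [195. 340.] [ 0.5995 -0.067   0.    ]
  pp 0.9 [199. 294.] [0.5904 0.032  0.    ]
lens_small
  pp 0.73 [294. 463.] [ 0.3837 -0.3199  0.    ]
  pp 0.63 [254. 458.] [ 0.4677 -0.3126  0.    ]
lens_case
  pp 0.59 [250. 402.] [ 0.4769 -0.196   0.    ]
drop_bottle
  pp 0.53 [259. 338.] [ 0.4587 -0.0598  0.    ]
insert_large
  pp 0.78 [236. 186.] [0.5096 0.2616 0.007 ]
insert_small
  pp 0.79 [196. 188.] [0.598 0.26  0.007]
insert_case
  pp 0.61 [233. 230.] [0.5156 0.1687 0.007 ]
insert_bottle
  pp 0.9 [193. 228.] [0.6034 0.1745 0.007 ]
magnifier
  pp 0.56 [203. 468.] [ 0.5783 -0.3424  0.    ]
  pp 0.4 [192. 225.] [0.6087 0.1816 0.    ]
  pp 0.17 [258. 338.] [ 0.4613 -0.0604  0.    ]
spray_bottle
  pp 0.66 [199. 410.] [ 0.5899 -0.2163  0.    ]
```

Top view candidates: large lens is the black ring at (192,342), not the red one (195,294) or the magnifier's glass (193,466). Small lens is the black ring at (256,457), not the orange one (292,464). Drop bottle is (257,337), not the spray bottle (195,412). The case is at (252,404). I'll check these in a close crop.

Run:
```python
import cv2
a=cv2.imread("pics/top0.png")
cv2.imwrite("pics/crop_obj.png",cv2.resize(a[165:310,285:485],None,fx=4,fy=4,interpolation=cv2.INTER_CUBIC))
cv2.imwrite("pics/crop_tray.png",cv2.resize(a[160:270,150:262],None,fx=5,fy=5,interpolation=cv2.INTER_CUBIC))
```

```text
(no output)
```

View pics/crop_obj.png

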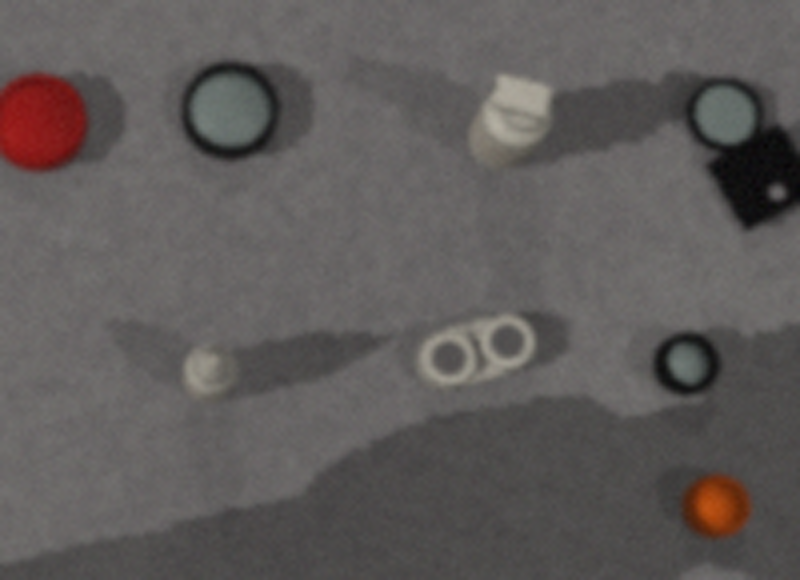

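View pics/crop_tray.png

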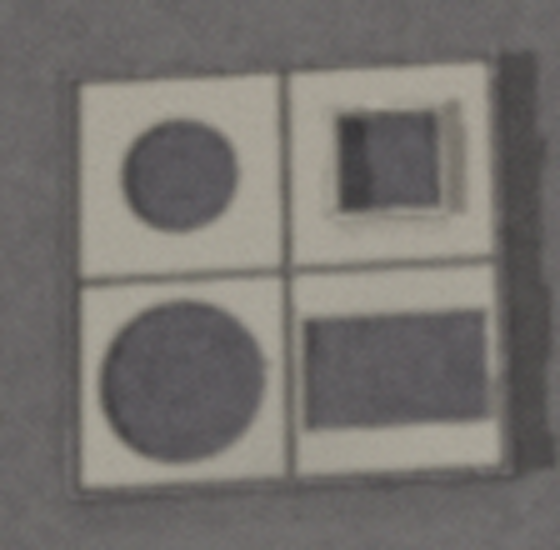

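View pics/wrist0.png

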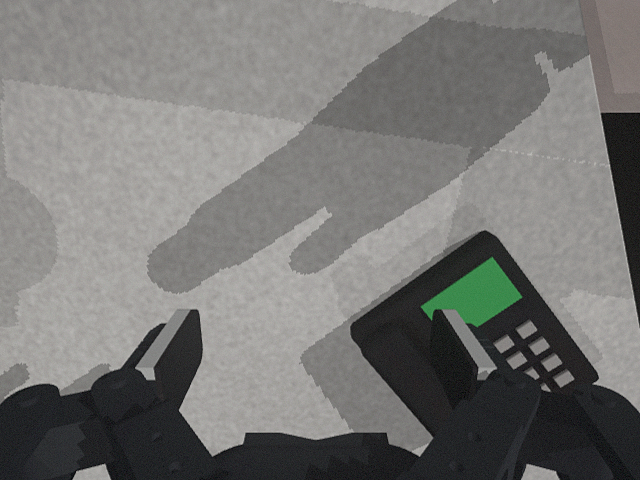

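Run:
```python
import numpy as np
from h import *
c=dict(np.load("top0.npz").items()); P=cloud(c)
g=lambda x,y,f,x0,y0,z:at_z(c,y0+(y+.5)/f-.5,x0+(x+.5)/f-.5,z)
print("large",g(230,110,4,285,165,.014)); print("small",g(686,363,4,285,165,.016))
a,b=g(446,358,4,285,165,.017),g(510,342,4,285,165,.017)
print("case",(a+b)/2,"len",np.linalg.norm(a-b),"yaw",np.degrees(np.arctan2(*(b-a)[[1,0]])))
for n,x,y,z in [("r_small",180,175,.011),("r_large",184,382,.011),("r_case",397,369,.011),("r_bot",388,160,.012)]: print(n,g(x,y,5,150,160,z))
cs=[g(x,y,5,150,160,.011) for x,y in [(79,88),(490,64),(503,470),(82,487)]]
print("tray corners",np.round(cs,4),np.mean(cs,0))
for i in range(4): d=cs[(i+1)%4]-cs[i]; print(np.linalg.norm(d),np.degrees(np.arctan2(d[1],d[0])))
Q=P[240:275,320:355].reshape(-1,3)
for lo,hi in [(.015,.03),(.03,.047),(.047,.08)]:
    m=(Q[:,2]>lo)&(Q[:,2]<hi); print("bottle",lo,m.sum(),Q[m].mean(0) if m.any() else "",Q[m].min(0),Q[m].max(0))
print("desk z",np.median(P[100:150,200:350,2]))
s=dict(np.load("scene0.npz").items()); S=cloud(s)
Q=S[215:262,262:292].reshape(-1,3)
for lo,hi in [(.005,.02),(.02,.04),(.05,.08)]:
    m=(Q[:,2]>lo)&(Q[:,2]<hi)&(np.hypot(Q[:,0]-.46,Q[:,1]+.06)<.04); print("bottle scene",lo,m.sum(),Q[m].mean(0),Q[m].min(0),Q[m].max(0))
for nm,(r0,r1,c0,c1),(x,y) in [("large",(270,315,310,360),(.6,-.067)),("small",(305,345,120,165),(.468,-.313)),("case",(270,315,185,235),(.477,-.196))]:
    Q=S[r0:r1,c0:c1].reshape(-1,3); m=(Q[:,2]>.005)&(np.hypot(Q[:,0]-x,Q[:,1]-y)<.05)
    print(nm,"scene",m.sum(),(Q[m].min(0)+Q[m].max(0))/2,Q[m].max(0)-Q[m].min(0))
w=dict(np.load("wrist0.npz").items()); W=cloud(w)
from h import rot
T=np.array([0.21717132,0.53183187,0.22070369]); q=[-3.24e-4,.192703,.9812566,-8.7e-4]
L=rot(q).inv().apply(W.reshape(-1,3)-T).reshape(480,640,3)
for box in [(305,385,135,205),(305,385,430,500)]:
    l=L[box[0]:box[1],box[2]:box[3]].reshape(-1,3); l=l[(abs(l[:,1])<.07)&(abs(l[:,0])<.05)&(l[:,2]<.04)]
    print("finger tool frame",np.percentile(l,[1,50,99],axis=0).round(4))
```

```text
large [ 0.60159491 -0.07025597  0.014     ]
small [ 0.46316141 -0.30518406  0.016     ]
case [ 0.47065739 -0.19698712  0.017     ] len 0.034650323156557195 yaw -76.36155059107483
r_small [0.59939925 0.26463904 0.011     ]
r_large [0.50928733 0.25934602 0.011     ]
r_case [0.51419811 0.16973984 0.011     ]
r_bot [0.60510878 0.17561932 0.012     ]
tray corners [[0.6384 0.3097 0.011 ]
 [0.6479 0.1328 0.011 ]
 [0.4708 0.1243 0.011 ]
 [0.465  0.3002 0.011 ]] [0.55553532 0.21676546 0.011     ]
0.1771234095086985 -86.93422157979202
0.1772828801260211 -177.25392525320106
0.1759728383390523 91.91193526832221
0.17373666680945996 3.1307595729783637
bottle 0.015 10 [ 0.44733111 -0.05239284  0.02286383] [ 0.44490152 -0.06493595  0.01571756] [ 0.45214058 -0.04414247  0.02858535]
bottle 0.03 60 [ 0.4545689  -0.05508892  0.04225334] [ 0.4448253  -0.06847843  0.03117635] [ 0.46997042 -0.04358908  0.04678274]
bottle 0.047 80 [ 0.45709882 -0.05556019  0.05833718] [ 0.44848392 -0.06772419  0.04715352] [ 0.46638544 -0.04548219  0.07193628]
desk z -0.0009181074854021087
bottle scene 0.005 115 [ 0.46634138 -0.06329482  0.01283573] [ 0.45264855 -0.07052488  0.00503741] [ 0.47300869 -0.0477931   0.01992428]
bottle scene 0.02 167 [ 0.46569296 -0.06363191  0.03011318] [ 0.45011446 -0.07152251  0.02000238] [ 0.47300906 -0.04653505  0.03999458]
bottle scene 0.05 107 [ 0.46168933 -0.05970272  0.05811676] [ 0.45001407 -0.06633433  0.0501212 ] [ 0.46793315 -0.04904056  0.07084256]
large scene 761 [ 0.6045027  -0.07224174  0.01168693] [0.04882907 0.05146659 0.01330056]
small scene 467 [ 0.46552824 -0.30748441  0.01286363] [0.03024189 0.03105894 0.01557982]
case scene 635 [ 0.47153031 -0.19730026  0.01157066] [0.03932562 0.0612508  0.01310439]
finger tool frame [[-0.0111 -0.0553 -0.0689]
 [ 0.0065 -0.0428 -0.0456]
 [ 0.0111 -0.042  -0.0249]]
finger tool frame [[-0.0109  0.0426 -0.0691]
 [ 0.0065  0.0435 -0.0462]
 [ 0.0112  0.0561 -0.0251]]
```

Run:
```python
import numpy as np
from h import *
w=dict(np.load("wrist0.npz").items()); W=cloud(w)
T=np.array([0.21717132,0.53183187,0.22070369]); q=[-3.24e-4,.192703,.9812566,-8.7e-4]
f=lambda p: rot(q).inv().apply(p-T)
print("cam in tool",f(w["origin"]), "optical axis",rot(q).inv().apply(rot(w["orientation"]).apply([0,0,1])))
print("desk",np.median(W[100:200,50:200,2]))
for r,c in [(312,195),(318,180),(330,195),(340,190),(360,150),(375,145),(312,436),(340,440)]: print(r,c,f(W[r,c]).round(4),w["depth"][r,c])
```

```text
cam in tool [ 0.07571359  0.0003125  -0.15320864] optical axis [-3.01647142e-01  4.71837051e-04  9.53419519e-01]
desk 0.0006705675865098792
312 195 [ 0.0091 -0.042  -0.0289] 0.13853572
318 180 [ 0.0098 -0.0454 -0.0345] 0.13304518
330 195 [ 0.0021 -0.0426 -0.0292] 0.14038226
340 190 [ 0.0017 -0.0426 -0.035 ] 0.13498956
360 150 [ 0.0097 -0.0461 -0.0581] 0.11056488
375 145 [ 0.0071 -0.0466 -0.0611] 0.10846433
312 436 [ 0.0086  0.043  -0.028 ] 0.1395862
340 440 [ 0.0019  0.0428 -0.0354] 0.13462219
```

Run:
```python
import numpy as np
from h import *
s=dict(np.load("scene0.npz").items()); S=cloud(s)
print(proj(s,[0.217,.532,.22]))
Q=S[0:60,340:430].reshape(-1,3); m=(np.hypot(Q[:,0]-.217,Q[:,1]-.532)<.1)&(Q[:,2]>.15)
print(m.sum(),Q[m].min(0),Q[m].max(0), np.sort(Q[m][:,2])[:10])
for z in (.2,.22,.245): print(z,[proj(s,[.217+k*.378*.043,.532+k*.926*.043,z]) for k in (1,-1)])
```

```text
(np.float64(48.232909984899294), np.float64(379.9349693131478))
1295 [0.17536832 0.45591963 0.24048343] [0.25636894 0.60073146 0.33031435] [0.24048343 0.24070247 0.24131077 0.24132653 0.24224268 0.24271288
 0.24271957 0.24289493 0.24296703 0.24314043]
0.2 [(np.float64(55.431530308730714), np.float64(393.7648036815862)), (np.float64(57.999808812952864), np.float64(364.3268569537324))]
0.22 [(np.float64(47.06414461872697), np.float64(394.5841631052827)), (np.float64(49.43287988223162), np.float64(364.8946608992192))]
0.245 [(np.float64(36.38957519950009), np.float64(395.62944885779615)), (np.float64(38.49779062277267), np.float64(365.6194231653688))]
```

Run:
```python
import cv2
a=cv2.imread("pics/scene0.png")
cv2.imwrite("pics/crop_grip.png",cv2.resize(a[0:70,330:440],None,fx=7,fy=7,interpolation=cv2.INTER_NEAREST))
```

```text
(no output)
```

View pics/crop_grip.png

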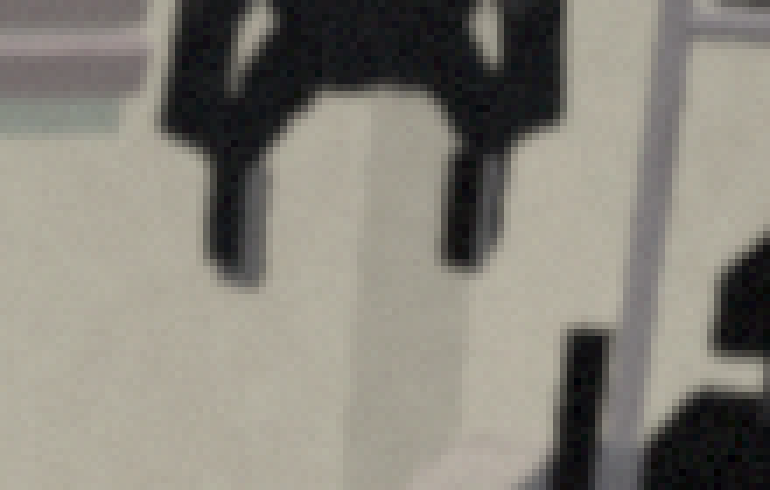

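Both cameras show the open fingertips about 24 mm behind the TCP (higher), so I'll rely on that measurement for heights. Now moving above the large lens.

```bash
python3 -m creep '{"hand":[85,85,85,85,85],"delta_pos":[[-0.0365,-0.0258,0],[-0.0365,-0.0258,0],[-0.0365,-0.0258,0],[-0.0365,-0.0258,0],[-0.0365,-0.0258,0]],"turn":[0,0,0,0,0]}' 30
python3 -m creep '{"hand":[70,70,70,70,70],"delta_pos":[[-0.0365,-0.0258,0],[-0.0365,-0.0258,0],[-0.0365,-0.0258,0],[-0.0365,-0.0258,0],[-0.0365,-0.0258,0]],"turn":[0,0,0,0,0]}' 30
```

```text
clock: 1.07
tcp_pos: [0.314, 0.3803, 0.2217]
orientation: [0.0, 0.192, 0.981, 0.0]
wrist_force: [0.7, 1.0, -0.4]
finger_gap: 0.0851
clock: 1.48
tcp_pos: [0.4104, 0.2293, 0.2219]
orientation: [0.0, 0.193, 0.981, 0.0]
wrist_force: [0.8, 0.8, 0.1]
finger_gap: 0.0702
```

```bash
python3 -m creep '{"hand":[66,66,66,66,66],"delta_pos":[[-0.0365,-0.0258,0],[-0.0365,-0.0258,0],[-0.0365,-0.0258,0],[-0.0365,-0.0258,0],[-0.0365,-0.0258,0]],"turn":[0,0,0,0,0]}' 30
python3 -m creep '{"hand":[66,66,66,66,66],"delta_pos":[[-0.0365,-0.0258,0],[-0.0365,-0.0258,0],[-0.0365,-0.0258,0],[-0.0365,-0.0258,0],[-0.0365,-0.0258,0]],"turn":[0,0,0,0,0]}' 30
cat > look.py <<'E'
import sys,cv2,numpy as np
from workcell import env
from h import *
def look(tag):
    c=env.read_camera("wrist"); s=env.get_state()
    cv2.imwrite(f"pics/w_{tag}.png",c["pixels"][:,:,::-1]); np.savez(f"w_{tag}.npz",**c)
    W=cloud(c); L=rot(s["orientation"]).inv().apply(W.reshape(-1,3)-s["tcp_pos"])
    m=(abs(L[:,0])<.012)&(abs(L[:,1])<.06)&(L[:,2]>-.06)&(L[:,2]<.01)&(W.reshape(-1,3)[:,2]>.03)
    l=L[m]
    print("tcp",s["tcp_pos"].round(4),"gap",s["finger_gap"],"clock",s["clock"])
    if len(l): print("finger tip z in tool",np.percentile(l[:,2],[99,99.8]).round(4),"y",l[:,1].min().round(4),l[:,1].max().round(4))
    return c,s,W
E
python3 - <<'E'
from look import *
c,s,W=look("a")
for n in ["lens_large"]:
    for d in env.find_in("wrist",n): print(d["score"],d["location"],at_z(c,*d["location"],.016))
E
```

```text
clock: 1.9
tcp_pos: [0.5066, 0.0784, 0.2219]
orientation: [0.0, 0.193, 0.981, 0.0]
wrist_force: [0.6, 0.1, 0.4]
finger_gap: 0.0656
clock: 2.32
tcp_pos: [0.6027, -0.0724, 0.2217]
orientation: [0.0, 0.193, 0.981, 0.0]
wrist_force: [0.6, 0.8, 0.1]
finger_gap: 0.0661
tcp [ 0.6063 -0.0782  0.2207] gap 0.06601883132290315 clock 2.3667
finger tip z in tool [-0.019  -0.0182] y -0.0496 0.0553
0.87 [196.3, 316.5] [ 0.60084668 -0.07031936  0.016     ]
0.85 [148.9, 420.8] [0.59631522 0.03183917 0.016     ]
0.69 [40.7, 634.9] [0.57960732 0.22166023 0.016     ]
```

View pics/w_a.png

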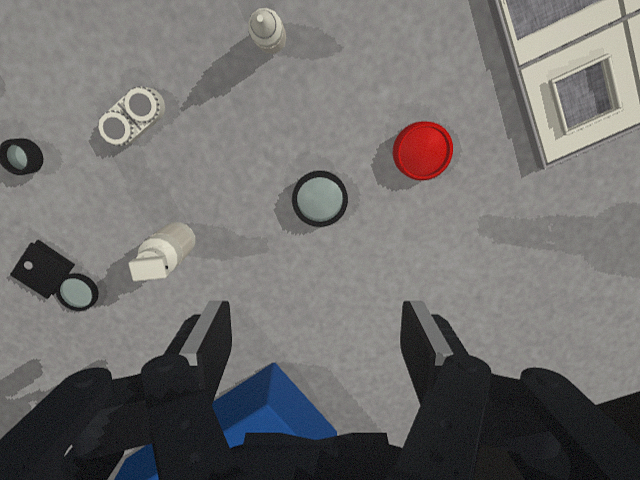

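```bash
cat >> look.py <<'E'
def darkc(c,r,k,z,win=45,thr=60):
    "centre of dark+inside blob near pixel, by filled contour"
    g=cv2.cvtColor(np.ascontiguousarray(c["pixels"]),cv2.COLOR_RGB2GRAY)
    m=(g<thr).astype(np.uint8)
    cs,_=cv2.findContours(m,cv2.RETR_EXTERNAL,cv2.CHAIN_APPROX_NONE)
    for q in cs:
        if len(q)>30 and cv2.pointPolygonTest(cv2.convexHull(q),(float(k),float(r)),False)>=0:
            e=cv2.fitEllipse(cv2.convexHull(q)); print("  ellipse",np.round(e[0],1),np.round(e[1],1),"->",at_z(c,e[0][1],e[0][0],z).round(4))
def todelta(s,w):
    "world target -> shift numbers (tool axes)/0.8"
    return rot(s["orientation"]).inv().apply(np.array(w)-s["tcp_pos"])/.8
E
python3 - <<'E'
from look import *
c,s,W=look("b")
darkc(c,198,320,.014)
print(todelta(s,[.602,-.070,.22]))
E
```

```text
tcp [ 0.6029 -0.073   0.2207] gap 0.06585112664152695 clock 2.4667
finger tip z in tool [-0.0185 -0.0173] y -0.0571 0.0552
  ellipse [321.9 195.6] [55.9 55.9] -> [ 0.6041 -0.0688  0.014 ]
[0.00243021 0.00308882 0.00081545]
```

```bash
python3 -m creep '{"hand":[66,66,66,66,66],"delta_pos":[[0,0.002,0.03],[0,0,0.045],[0,0,0.045],[0,0,0.045],[0,0,0.03]],"turn":[0,0,0,0,0]}' 30
python3 -m creep '{"hand":[66,66,66,66,66],"delta_pos":[[0,0,0.02],[0,0,0.01],[0,0,0],[0,0,0],[0,0,0]],"turn":[0,0,0,0,0]}' 30
python3 - <<'E'
from look import *
c,s,W=look("c")
darkc(c,330,316,.014)
E
```

```text
clock: 2.88
tcp_pos: [0.6001, -0.0673, 0.0626]
orientation: [-0.002, 0.192, 0.981, 0.0]
wrist_force: [-0.2, -0.6, -1.1]
finger_gap: 0.0662
clock: 3.3
tcp_pos: [0.6037, -0.069, 0.0433]
orientation: [0.001, 0.192, 0.981, 0.0]
wrist_force: [0.2, 0.2, -0.0]
finger_gap: 0.0658
tcp [ 0.6039 -0.0692  0.0435] gap 0.06593781908755043 clock 3.35
finger tip z in tool [-0.0186 -0.0173] y -0.0556 0.0562
  ellipse [317.7 543.5] [496.3 679.3] -> [ 0.7791 -0.1387  0.014 ]
```

View pics/w_c.png

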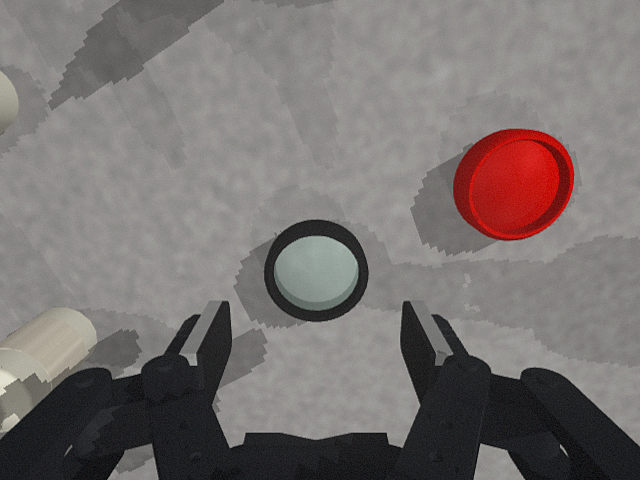

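Run:
```python
from look import *
c=dict(np.load("w_c.npz").items())
g=c["pixels"].min(2); print([at_z(c,271,316.5,z).round(4) for z in (.009,.014)])
s=env.get_state()
print(rot(s["orientation"]).inv().apply(at_z(c,271,316.5,.014)-s["tcp_pos"]))
m=(W:=cloud(c))[225:325,265:370].reshape(-1,3); k=m[:,2]>.012; print((m[k].min(0)+m[k].max(0))/2,m[k].max(0)-m[k].min(0))
```

```text
[array([ 0.6053, -0.0688,  0.009 ]), array([ 0.6034, -0.0681,  0.014 ])]
[0.00100079 0.00082501 0.02951292]
[ 0.58184955 -0.06745271  0.10413661] [0.09704265 0.05473659 0.18426708]
```

```bash
python3 -m creep '{"hand":[66,66,66,66,66],"delta_pos":[[0,0.001,0.02],[0,0,0.02],[0,0,0.015],[0,0,0.01],[0,0,0]],"turn":[0,0,0,0,0]}' 30
python3 -m creep '{"hand":[45,45,45,45,45],"delta_pos":[[0,0,0],[0,0,0],[0,0,0],[0,0,0],[0,0,0]],"turn":[0,0,0,0,0]}' 30
python3 - <<'E'
from look import *
c,s,W=look("d"); print(s["wrist_force"])
E
```

```text
clock: 3.77
tcp_pos: [0.6023, -0.0683, -0.0111]
orientation: [-0.001, 0.193, 0.981, 0.0]
wrist_force: [-0.7, -0.6, -0.4]
finger_gap: 0.0665
clock: 4.18
tcp_pos: [0.6039, -0.0687, -0.0092]
orientation: [0.001, 0.193, 0.981, -0.0]
wrist_force: [-0.3, 0.3, 5.1]
finger_gap: 0.0501
tcp [ 0.6039 -0.0686 -0.0092] gap 0.05048298637229851 clock 4.2333
finger tip z in tool [-0.0395 -0.0393] y -0.0547 0.0549
[-0.52704294  0.3682297   6.55869561]
```

View pics/w_d.png

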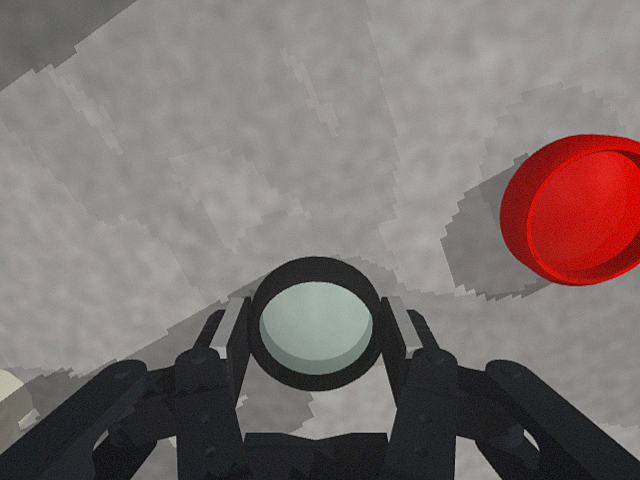

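Gap reads 50.5 mm with 6 N upward, so the grip may be low, on the taper. I'll regrip a little higher and compare.

```bash
python3 -m creep '{"hand":[62,62,62,62,62],"delta_pos":[[0,0,0],[0,0,0],[0,0,-0.004],[0,0,0],[0,0,0]],"turn":[0,0,0,0,0]}' 30
python3 -m creep '{"hand":[45,45,45,45,45],"delta_pos":[[0,0,0],[0,0,0],[0,0,0],[0,0,0],[0,0,0]],"turn":[0,0,0,0,0]}' 30
python3 - <<'E'
from look import *
c,s,W=look("e"); print(s["wrist_force"])
E
```

```text
clock: 4.65
tcp_pos: [0.603, -0.0684, -0.0072]
orientation: [0.0, 0.193, 0.981, 0.0]
wrist_force: [-0.8, -0.2, 0.5]
finger_gap: 0.0622
clock: 5.07
tcp_pos: [0.6029, -0.0684, -0.0069]
orientation: [0.0, 0.193, 0.981, 0.0]
wrist_force: [-1.7, 0.3, 5.4]
finger_gap: 0.0503
tcp [ 0.603  -0.0684 -0.0069] gap 0.049938621670535505 clock 5.1167
finger tip z in tool [-0.0372 -0.037 ] y -0.0543 0.0553
[-0.77292928  0.88240317  6.52350345]
```

Same force and gap 2–3 mm higher, so this comes from the pads swinging forward against the mount, not from desk contact. Lifting.

```bash
python3 -m creep '{"hand":[45,45,45,45,45],"delta_pos":[[0,0,-0.01],[0,0,-0.02],[0,0,-0.03],[0,0,-0.03],[0,0,-0.02]],"turn":[0,0,0,0,0]}' 30
python3 - <<'E'
from look import *
c,s,W=look("f"); print(s["wrist_force"])
print(todelta(s,[.510,.2600,.08]))
E
```

```text
clock: 5.53
tcp_pos: [0.6036, -0.0686, 0.083]
orientation: [0.001, 0.193, 0.981, -0.0]
wrist_force: [0.5, 0.0, 0.2]
finger_gap: 0.0501
tcp [ 0.6054 -0.069   0.086 ] gap 0.05021639566447169 clock 5.5833
finger tip z in tool [-0.0149 -0.013 ] y -0.0565 0.0572
[0.6978176  0.38286008 1.96918615]
[0.2660087  0.33563711 0.00612823]
```

View pics/w_f.png

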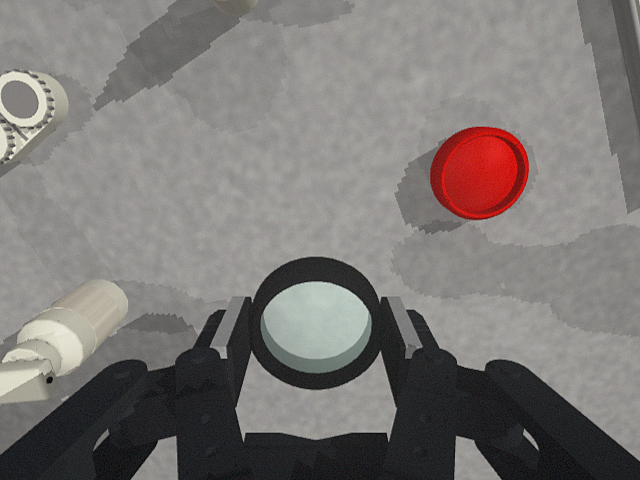

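```bash
python3 -m creep '{"hand":[45,45,45,45,45],"delta_pos":[[0.012,0.015,0],[0.024,0.03,0],[0.032,0.04,0],[0.032,0.04,0],[0.032,0.04,0]],"turn":[0,0,0,0,0]}' 30
python3 -m creep '{"hand":[45,45,45,45,45],"delta_pos":[[0.032,0.04,0],[0.032,0.04,0],[0.032,0.04,0],[0.024,0.03,0],[0.012,0.020,0]],"turn":[0,0,0,0,0]}' 30
python3 -m creep '{"hand":[45,45,45,45,45],"delta_pos":[[0,0,0.02],[0,0,0.02],[0,0,0.01],[0,0,0],[0,0,0]],"turn":[0,0,0,0,0]}' 30
python3 - <<'E'
from look import *
c,s,W=look("g"); print(s["wrist_force"])
for n in ["insert_large"]:
    for d in env.pinpoint("wrist",n): print(d["score"],d["location"],at_z(c,*d["location"],.003))
E
```

```text
clock: 6.0
tcp_pos: [0.5532, 0.0954, 0.0795]
orientation: [-0.001, 0.193, 0.981, -0.0]
wrist_force: [0.9, 0.7, -0.7]
finger_gap: 0.0504
clock: 6.42
tcp_pos: [0.5053, 0.2629, 0.0795]
orientation: [-0.001, 0.191, 0.982, -0.0]
wrist_force: [0.5, 0.1, -0.5]
finger_gap: 0.0504
clock: 6.83
tcp_pos: [0.5076, 0.2593, 0.0399]
orientation: [-0.001, 0.193, 0.981, -0.001]
wrist_force: [-0.4, -0.3, -1.5]
finger_gap: 0.0507
tcp [0.5085 0.2594 0.0407] gap 0.050165925594342436 clock 6.8833
finger tip z in tool [-0.017  -0.0149] y -0.0554 0.0554
[-0.1893744   0.6071927  -0.87241594]
```

View pics/w_g.png

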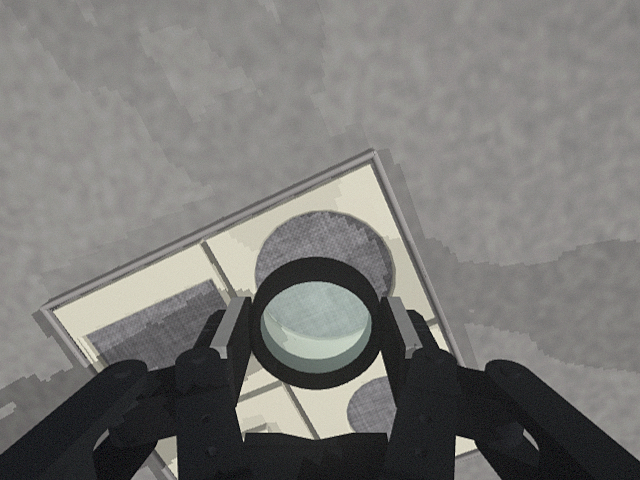

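Run:
```python
from look import *
c=dict(np.load("w_g.npz").items())
a=[at_z(c,r,k,.011) for r,k in [(268,255),(210,322),(270,396),(228,277),(226,370)]]
A=np.array(a)[:,:2]; M=np.c_[2*A,np.ones(5)]; x=np.linalg.lstsq(M,(A**2).sum(1),rcond=None)[0]
print(x[:2],np.sqrt(x[2]+x[:2]@x[:2])); s=env.get_state(); print(s["tcp_pos"])
l=at_z(c,323,317,.04+.002); print("lens",l)
```

```text
[0.51274582 0.26252495] 0.0353990593122759
[0.5091087  0.25943761 0.0412542 ]
lens [0.51762651 0.25613613 0.042     ]
```

```bash
python3 -m creep '{"hand":[45,45,45,45,45],"delta_pos":[[-0.002,0.004,0.012],[0,0,0.015],[0,0,0.010],[0,0,0.005],[0,0,0.003]],"turn":[0,0,0,0,0]}' 30
python3 -m creep '{"hand":[45,45,45,45,45],"delta_pos":[[0,0,0],[0,0,0],[0,0,0.002],[0,0,0.002],[0,0,0]],"turn":[0,0,0,0,0]}' 30
python3 - <<'E'
from look import *
s=env.get_state(); print(s["tcp_pos"],s["wrist_force"],s["finger_gap"])
E
```

```text
clock: 7.35
tcp_pos: [0.5111, 0.2616, 0.004]
orientation: [-0.001, 0.193, 0.981, -0.0]
wrist_force: [0.6, 0.2, -0.0]
finger_gap: 0.05
clock: 7.77
tcp_pos: [0.5115, 0.2619, 0.0016]
orientation: [0.0, 0.193, 0.981, 0.0]
wrist_force: [0.3, 0.2, -0.9]
finger_gap: 0.0502
[0.51150014 0.26193185 0.00163482] [ 0.30429889  0.17212625 -0.90297569] 0.05015532141166687
```

```bash
python3 -m creep '{"hand":[45,45,45,45,45],"delta_pos":[[0,0,0.001],[0,0,0.001],[0,0,0],[0,0,0],[0,0,0]],"turn":[0,0,0,0,0]}' 30
python3 -m creep '{"hand":[45,45,45,45,45],"delta_pos":[[0,0,0.001],[0,0,0],[0,0,0],[0,0,0],[0,0,0]],"turn":[0,0,0,0,0]}' 30
python3 - <<'E'
from look import *
s=env.get_state(); print(s["tcp_pos"],s["wrist_force"],s["finger_gap"])
E
```

```text
clock: 8.18
tcp_pos: [0.5115, 0.262, 0.0001]
orientation: [0.0, 0.193, 0.981, 0.0]
wrist_force: [-0.6, -0.8, 1.1]
finger_gap: 0.0499
clock: 8.6
tcp_pos: [0.5116, 0.262, 0.0001]
orientation: [0.0, 0.193, 0.981, 0.0]
wrist_force: [-2.1, -0.8, 5.6]
finger_gap: 0.0498
[5.11570857e-01 2.61989003e-01 6.80051623e-05] [-2.09669589 -0.7524504   5.61401114] 0.049809425998951364
```

Contact at the expected floor height. Releasing.

```bash
python3 -m creep '{"hand":[52,54,57,62,64],"delta_pos":[[0,0,0],[0,0,0],[0,0,0],[0,0,0],[0,0,0]],"turn":[0,0,0,0,0]}' 30
python3 -m creep '{"hand":[66,66,66,66,66],"delta_pos":[[0,0,-0.01],[0,0,-0.02],[0,0,-0.04],[0,0,-0.04],[0,0,-0.02]],"turn":[0,0,0,0,0]}' 30
python3 - <<'E'
from look import *
c,s,W=look("h"); print(s["wrist_force"])
print(todelta(s,[.4645,-.306,.10]))
E
```

```text
clock: 9.02
tcp_pos: [0.5113, 0.2619, -0.001]
orientation: [-0.0, 0.193, 0.981, -0.0]
wrist_force: [-0.4, 0.6, 0.9]
finger_gap: 0.064
clock: 9.43
tcp_pos: [0.513, 0.2625, 0.1075]
orientation: [0.002, 0.193, 0.981, 0.001]
wrist_force: [0.8, 0.2, 0.7]
finger_gap: 0.066
tcp [0.5145 0.263  0.1099] gap 0.06540591886484952 clock 9.4833
finger tip z in tool [-0.0163 -0.0151] y -0.0591 0.0598
[ 0.70302229 -0.15487368  1.97828817]
[-0.21095329 -0.68220648  0.00973531]
```

View pics/w_h.png

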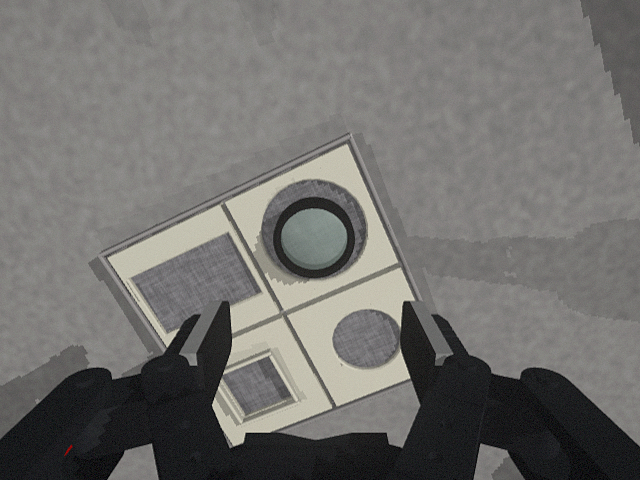

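```bash
python3 - <<'E'
from look import *
c=dict(np.load("w_h.npz").items())
print("small rec",at_z(c,338,366.5,.011),"case rec",at_z(c,283.5,195.5,.011),"lens",at_z(c,237,314.5,.021))
for n in ["insert_small","insert_case","insert_bottle"]:
    for d in env.pinpoint("wrist",n): print(n,d["score"],d["location"],at_z(c,*d["location"],.003))
E
python3 -m creep '{"hand":[66,66,66,66,66],"delta_pos":[[-0.007,-0.022,0],[-0.0145,-0.046,0],[-0.0155,-0.049,0],[-0.0155,-0.049,0],[-0.0155,-0.049,0]],"turn":[0,0,0,0,0]}' 30
python3 -m creep '{"hand":[56,56,56,56,56],"delta_pos":[[-0.0155,-0.049,0],[-0.0155,-0.049,0],[-0.0155,-0.049,0],[-0.0155,-0.049,0],[-0.0155,-0.049,0]],"turn":[0,0,0,0,0]}' 30
python3 -m creep '{"hand":[50,50,50,50,50],"delta_pos":[[-0.0155,-0.049,0],[-0.0155,-0.049,0],[-0.0155,-0.049,0],[-0.0145,-0.046,0],[-0.007,-0.027,0]],"turn":[0,0,0,0,0]}' 30
python3 -m creep '{"hand":[50,50,50,50,50],"delta_pos":[[0,0,0],[0,0,0.02],[0,0,0.02],[0,0,0],[0,0,0]],"turn":[0,0,0,0,0]}' 30
python3 - <<'E'
from look import *
c,s,W=look("i"); print(s["wrist_force"])
E
```

```text
small rec [0.60076625 0.26706825 0.011     ] case rec [0.51569239 0.17276433 0.011     ] lens [0.51271198 0.26249255 0.021     ]
insert_small 0.78 [335.0, 365.3] [0.60311014 0.26634087 0.003     ]
insert_case 0.69 [282.6, 197.4] [0.51793577 0.17053599 0.003     ]
insert_bottle 0.6 [381.1, 258.7] [0.61000371 0.17598561 0.003     ]
clock: 10.05
tcp_pos: [0.4949, 0.0807, 0.1015]
orientation: [-0.002, 0.192, 0.981, -0.0]
wrist_force: [0.3, -0.5, 0.1]
finger_gap: 0.0663
clock: 10.47
tcp_pos: [0.4782, -0.1241, 0.1017]
orientation: [-0.001, 0.193, 0.981, 0.0]
wrist_force: [0.8, -0.1, -0.4]
finger_gap: 0.0561
clock: 10.88
tcp_pos: [0.4626, -0.3098, 0.1015]
orientation: [-0.001, 0.194, 0.981, 0.0]
wrist_force: [0.9, -0.2, 0.2]
finger_gap: 0.0497
clock: 11.3
tcp_pos: [0.4624, -0.3044, 0.0694]
orientation: [-0.002, 0.192, 0.981, 0.001]
wrist_force: [0.2, 0.6, 0.6]
finger_gap: 0.0499
tcp [ 0.4632 -0.3051  0.0705] gap 0.04977126006156993 clock 11.35
finger tip z in tool [-0.0144 -0.0129] y -0.0546 0.0566
[ 1.38266598 -0.24860356 -0.02448146]
```

View pics/w_i.png

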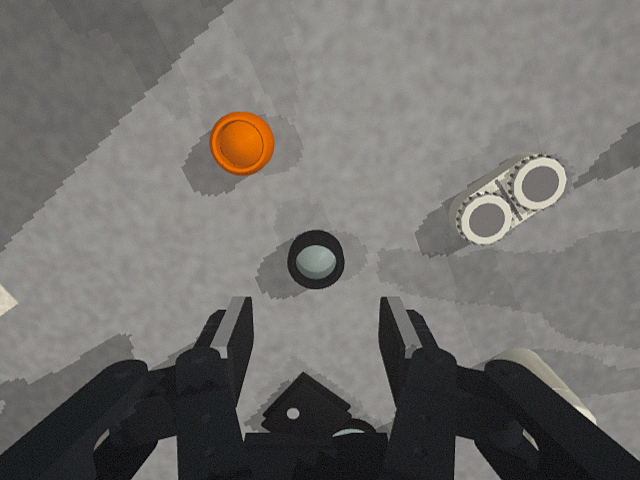

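Run:
```python
from look import *
c=dict(np.load("w_i.npz").items()); s=env.get_state()
darkc(c,260,316,.014)
p=at_z(c,260,316,.012); print(p,todelta(s,[p[0],p[1],-.006]),s["tcp_pos"])
# case pose too: caps
a,b=at_z(c,221,487,.017),at_z(c,183,540,.017); print("case",(a+b)/2,np.degrees(np.arctan2(*(a-b)[[1,0]])),np.linalg.norm(a-b))
```

```text
ellipse [315.5 259.5] [56.8 59.2] -> [ 0.465  -0.3051  0.014 ]
[ 0.4660808  -0.30518613  0.012     ] [-0.00358455  0.00109761  0.0955943 ] [ 0.46322931 -0.30505961  0.07048098]
case [ 0.4737057  -0.19503901  0.017     ] -72.89885499828446 0.03250775381617623
```

```bash
python3 -m creep '{"hand":[50,50,50,50,50],"delta_pos":[[-0.002,0.001,0.025],[0,0,0.035],[0,0,0.02],[0,0,0.01],[0,0,0.005]],"turn":[0,0,0,0,0]}' 30
python3 -m creep '{"hand":[50,40,25,25,25],"delta_pos":[[0,0,0],[0,0,0],[0,0,0],[0,0,0],[0,0,0]],"turn":[0,0,0,0,0]}' 25
python3 -m creep '{"hand":[25,25,25,25,25],"delta_pos":[[0,0,0],[0,0,0],[0,0,0],[0,0,0],[0,0,0]],"turn":[0,0,0,0,0]}' 25
python3 -m creep '{"hand":[25,25,25,25,25],"delta_pos":[[0,0,-0.01],[0,0,-0.02],[0,0,-0.04],[0,0,-0.04],[0,0,-0.02]],"turn":[0,0,0,0,0]}' 25
python3 - <<'E'
from look import *
c,s,W=look("j"); print(s["wrist_force"])
E
```

```text
clock: 11.77
tcp_pos: [0.4654, -0.3054, -0.0054]
orientation: [-0.001, 0.192, 0.981, 0.0]
wrist_force: [0.7, 0.3, 0.5]
finger_gap: 0.0502
clock: 12.18
tcp_pos: [0.4666, -0.3069, -0.0033]
orientation: [0.001, 0.193, 0.981, -0.001]
wrist_force: [-0.2, 0.9, 6.6]
finger_gap: 0.0304
clock: 12.6
tcp_pos: [0.4666, -0.3069, -0.0033]
orientation: [0.001, 0.193, 0.981, -0.001]
wrist_force: [-0.2, 0.8, 5.8]
finger_gap: 0.0303
clock: 13.02
tcp_pos: [0.4668, -0.3072, 0.1034]
orientation: [0.002, 0.193, 0.981, -0.001]
wrist_force: [1.2, -0.5, -0.8]
finger_gap: 0.0304
tcp [ 0.468  -0.3083  0.1057] gap 0.03044530810115056 clock 13.0667
finger tip z in tool [-0.0129 -0.0092] y -0.0477 0.049
[ 0.36883771 -0.38376279  1.45050849]
```

View pics/w_j.png

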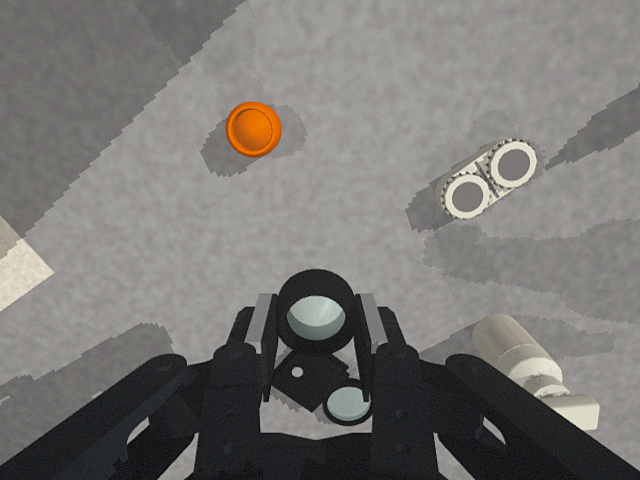

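```bash
python3 -m creep '{"hand":[25,25,25,25,25],"delta_pos":[[0.004,0.024,0],[0.0064,0.04,0],[0.008,0.05,0],[0.008,0.05,0],[0.008,0.05,0]],"turn":[0,0,0,0,0]}' 25
python3 -m creep '{"hand":[25,25,25,25,25],"delta_pos":[[0.008,0.05,0],[0.008,0.05,0],[0.008,0.05,0],[0.008,0.05,0],[0.008,0.05,0]],"turn":[0,0,0,0,0]}' 25
python3 -m creep '{"hand":[25,25,25,25,25],"delta_pos":[[0.008,0.05,0],[0.008,0.05,0],[0.008,0.05,0],[0.008,0.05,0],[0.0064,0.04,0]],"turn":[0,0,0,0,0]}' 25
python3 -m creep '{"hand":[25,25,25,25,25],"delta_pos":[[0.0036,0.023,0],[0,0,0.02],[0,0,0.03],[0,0,0.02],[0,0,0]],"turn":[0,0,0,0,0]}' 25
python3 - <<'E'
from look import *
c,s,W=look("k"); print(s["wrist_force"])
E
```

```text
clock: 13.48
tcp_pos: [0.5047, -0.1359, 0.0993]
orientation: [0.0, 0.193, 0.981, 0.0]
wrist_force: [0.4, 0.4, -0.9]
finger_gap: 0.0302
clock: 13.9
tcp_pos: [0.5508, 0.0619, 0.0994]
orientation: [0.0, 0.193, 0.981, 0.0]
wrist_force: [0.9, -0.1, -1.1]
finger_gap: 0.0305
clock: 14.32
tcp_pos: [0.595, 0.2523, 0.0992]
orientation: [0.0, 0.192, 0.981, 0.0]
wrist_force: [0.1, -1.0, -0.5]
finger_gap: 0.0304
clock: 14.73
tcp_pos: [0.5961, 0.2668, 0.039]
orientation: [-0.003, 0.192, 0.981, -0.002]
wrist_force: [-0.9, 0.3, -1.4]
finger_gap: 0.0302
tcp [0.5972 0.2669 0.041 ] gap 0.03078812052436288 clock 14.7833
finger tip z in tool [-0.0133 -0.0091] y -0.0479 0.0479
[-1.27248149 -0.14315949  0.55455249]
```

View pics/w_k.png

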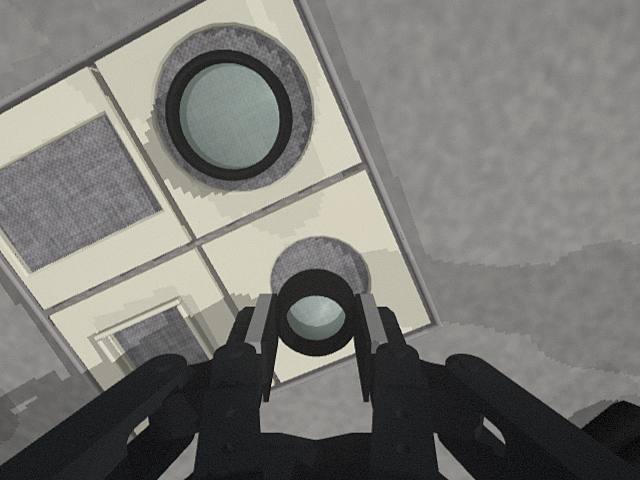

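Run:
```python
from look import *
c=dict(np.load("w_k.npz").items())
a=[at_z(c,r,k,.011) for r,k in [(276,270.5),(236,317),(278,370),(251,282),(249,355)]]
A=np.array(a)[:,:2]; M=np.c_[2*A,np.ones(5)]; x=np.linalg.lstsq(M,(A**2).sum(1),rcond=None)[0]
print(x[:2],np.sqrt(x[2]+x[:2]@x[:2])); s=env.get_state(); print(s["tcp_pos"])
print(todelta(s,[*x[:2],.0037]))
```

```text
[0.6019427  0.26693055] 0.02503526066433146
[0.59718234 0.26690146 0.04099455]
[-0.0056801   0.00243534  0.0465883 ]
```

```bash
python3 -m creep '{"hand":[25,25,25,25,25],"delta_pos":[[-0.004,0.002,0.012],[0,0,0.015],[0,0,0.008],[0,0,0.004],[0,0,0.002]],"turn":[0,0,0,0,0]}' 25
python3 -m creep '{"hand":[25,25,25,25,25],"delta_pos":[[0,0,0],[0,0,0],[0,0,0.001],[0,0,0.001],[0,0,0]],"turn":[0,0,0,0,0]}' 25
python3 -m creep '{"hand":[25,25,25,25,25],"delta_pos":[[0,0,0.001],[0,0,0],[0,0,0],[0,0,0],[0,0,0]],"turn":[0,0,0,0,0]}' 25
```

```text
clock: 15.2
tcp_pos: [0.6025, 0.2675, 0.0097]
orientation: [-0.0, 0.193, 0.981, -0.0]
wrist_force: [0.2, 0.7, -0.2]
finger_gap: 0.0307
clock: 15.62
tcp_pos: [0.603, 0.2678, 0.009]
orientation: [0.0, 0.193, 0.981, 0.0]
wrist_force: [-0.1, -0.1, -0.7]
finger_gap: 0.0303
clock: 16.03
tcp_pos: [0.6029, 0.2677, 0.0081]
orientation: [0.0, 0.193, 0.981, 0.0]
wrist_force: [0.0, 0.5, 0.1]
finger_gap: 0.0304
```

```bash
python3 -m creep '{"hand":[25,25,25,25,25],"delta_pos":[[0,0,0.0015],[0,0,0.0015],[0,0,0],[0,0,0],[0,0,0]],"turn":[0,0,0,0,0]}' 25
python3 -m creep '{"hand":[25,25,25,25,25],"delta_pos":[[0,0,0.001],[0,0,0],[0,0,0.001],[0,0,0],[0,0,0]],"turn":[0,0,0,0,0]}' 25
```

```text
clock: 16.45
tcp_pos: [0.6029, 0.2677, 0.0056]
orientation: [-0.0, 0.193, 0.981, 0.0]
wrist_force: [-0.1, -0.3, -0.1]
finger_gap: 0.0309
clock: 16.87
tcp_pos: [0.6029, 0.2677, 0.0039]
orientation: [-0.0, 0.193, 0.981, 0.0]
wrist_force: [0.1, -0.4, 0.3]
finger_gap: 0.0307
```

```bash
python3 -m creep '{"hand":[25,25,25,25,25],"delta_pos":[[0,0,0.001],[0,0,0],[0,0,0],[0,0,0],[0,0,0]],"turn":[0,0,0,0,0]}' 25
python3 -m creep '{"hand":[32,34,37,42,46],"delta_pos":[[0,0,0],[0,0,0],[0,0,0],[0,0,0],[0,0,0]],"turn":[0,0,0,0,0]}' 25
python3 -m creep '{"hand":[50,50,50,50,50],"delta_pos":[[0,0,-0.01],[0,0,-0.02],[0,0,-0.04],[0,0,-0.04],[0,0,-0.02]],"turn":[0,0,0,0,0]}' 25
python3 - <<'E'
from look import *
c,s,W=look("l"); print(s["wrist_force"])
E
```

```text
clock: 17.28
tcp_pos: [0.603, 0.2678, 0.0037]
orientation: [0.0, 0.193, 0.981, 0.0]
wrist_force: [-1.6, -0.3, 5.4]
finger_gap: 0.0306
clock: 17.7
tcp_pos: [0.6028, 0.2677, 0.0029]
orientation: [-0.0, 0.193, 0.981, -0.0]
wrist_force: [0.4, 0.1, -0.3]
finger_gap: 0.0459
clock: 18.12
tcp_pos: [0.6046, 0.2683, 0.1119]
orientation: [0.002, 0.193, 0.981, 0.001]
wrist_force: [1.3, 0.4, 1.0]
finger_gap: 0.0496
tcp [0.6061 0.2688 0.1147] gap 0.049875980163631796 clock 18.1667
finger tip z in tool [-0.013  -0.0112] y -0.0572 0.0564
[0.08004391 0.84286924 1.69514244]
```

View pics/w_l.png

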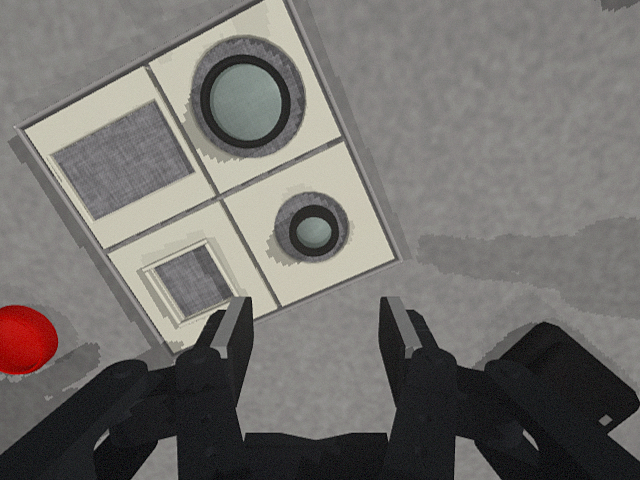

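```bash
python3 - <<'E'
from look import *
c=dict(np.load("w_l.npz").items())
p=[at_z(c,r,k,.011) for r,k in [(158,50),(98,155),(175,195),(221,93)]]; print("case rec",np.mean(p,0),[np.degrees(np.arctan2(*(p[i]-p[j])[[1,0]])) for i,j in [(0,1),(3,2)]])
p=[at_z(c,r,k,.007) for r,k in [(263,155),(246,203),(285,235),(318,178)]]; print("socket",np.mean(p,0))
E
python3 -m creep '{"hand":[50,50,50,50,50],"delta_pos":[[-0.0027,-0.024,0],[-0.0045,-0.04,0],[-0.0056,-0.05,0],[-0.0056,-0.05,0],[-0.0056,-0.05,0]],"turn":[0,0,0,0,0]}' 25
python3 -m creep '{"hand":[50,50,50,50,50],"delta_pos":[[-0.0056,-0.05,0],[-0.0056,-0.05,0],[-0.0056,-0.05,0],[-0.0056,-0.05,0],[-0.0056,-0.05,0]],"turn":[0,0,0,0,0]}' 25
python3 -m creep '{"hand":[50,50,50,50,50],"delta_pos":[[-0.0056,-0.05,0],[-0.0056,-0.05,0],[-0.0045,-0.035,0],[0,0,0],[0,0,0]],"turn":[0,0,0,1,1]}' 25
python3 -m creep '{"hand":[50,50,50,50,50],"delta_pos":[[0,0,0],[0,0,0],[0,0,0],[0,0,0],[0,0,0]],"turn":[1,1,1,1,1]}' 25
python3 -m creep '{"hand":[50,50,50,50,50],"delta_pos":[[0,0,0],[0,0,0],[0,0,0],[0,0,0],[0,0,0]],"turn":[1,1,1,0.4,0]}' 25
python3 - <<'E'
from look import *
c,s,W=look("m"); y=rot(s["orientation"]).apply([0,1,0]); print(s["orientation"],np.degrees(np.arctan2(y[1],y[0])))
E
```

```text
case rec [0.51753986 0.17200372 0.011     ] [np.float64(-85.37852895786678), np.float64(-88.8290697132864)]
socket [0.60572277 0.17449092 0.007     ]
clock: 18.58
tcp_pos: [0.5553, 0.1009, 0.1076]
orientation: [0.0, 0.192, 0.981, 0.0]
wrist_force: [0.6, -0.7, 0.1]
finger_gap: 0.0502
clock: 19.0
tcp_pos: [0.5003, -0.0933, 0.1078]
orientation: [0.0, 0.193, 0.981, -0.0]
wrist_force: [1.6, -0.5, -0.1]
finger_gap: 0.0497
clock: 19.42
tcp_pos: [0.4714, -0.1986, 0.1077]
orientation: [0.0, 0.281, 0.96, -0.0]
wrist_force: [0.2, 0.9, -0.1]
finger_gap: 0.0503
clock: 19.83
tcp_pos: [0.4719, -0.1965, 0.1076]
orientation: [0.0, 0.481, 0.877, 0.0]
wrist_force: [0.5, -0.6, -0.2]
finger_gap: 0.05
clock: 20.25
tcp_pos: [0.4719, -0.1964, 0.1076]
orientation: [0.0, 0.604, 0.797, 0.0]
wrist_force: [-0.2, 0.1, 0.2]
finger_gap: 0.05
tcp [ 0.4719 -0.1964  0.1075] gap 0.049780898766072806 clock 20.3
finger tip z in tool [-0.0155 -0.0139] y -0.055 0.0564
[2.06299026e-04 6.02974047e-01 7.97760773e-01 6.94975519e-05] 15.833607813971321
```

View pics/w_m.png

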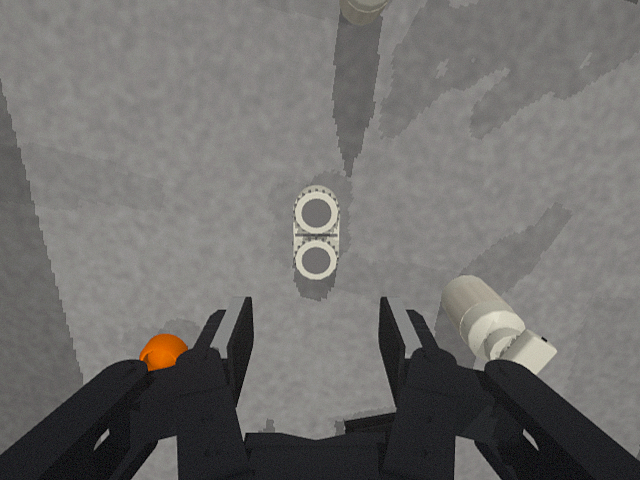

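Run:
```python
from look import *
c=dict(np.load("w_m.npz").items()); s=env.get_state()
a,b=at_z(c,212,316.5,.017),at_z(c,260,316,.017); p=(a+b)/2; print(p,np.linalg.norm(a-b),np.degrees(np.arctan2(*(b-a)[[1,0]])))
print(todelta(s,[p[0],p[1],-.006]))
```

```text
[ 0.47343867 -0.19546527  0.017     ] 0.032521600522888675 -74.80029565501448
[0.00063142 0.0021204  0.1419043 ]
```

```bash
python3 -m creep '{"hand":[50,50,50,50,50],"delta_pos":[[0.0005,0.002,0.03],[0,0,0.04],[0,0,0.04],[0,0,0.02],[0,0,0.01]],"turn":[0,0,0,0,0]}' 25
python3 -m creep '{"hand":[50,48,40,25,25],"delta_pos":[[0,0,0.002],[0,0,0],[0,0,0],[0,0,0],[0,0,0]],"turn":[0,0,0,0,0]}' 25
python3 -m creep '{"hand":[25,25,25,25,25],"delta_pos":[[0,0,0],[0,0,0],[0,0,0],[0,0,0],[0,0,0]],"turn":[0,0,0,0,0]}' 25
python3 -m creep '{"hand":[25,25,25,25,25],"delta_pos":[[0,0,-0.01],[0,0,-0.02],[0,0,-0.04],[0,0,-0.04],[0,0,-0.02]],"turn":[0,0,0,0,0]}' 25
python3 - <<'E'
from look import *
c,s,W=look("n"); print(s["wrist_force"])
E
```

```text
clock: 20.72
tcp_pos: [0.4714, -0.1944, -0.0073]
orientation: [-0.002, 0.603, 0.798, -0.0]
wrist_force: [-0.4, 0.7, 0.0]
finger_gap: 0.0501
clock: 21.13
tcp_pos: [0.4746, -0.1963, -0.0048]
orientation: [0.002, 0.603, 0.798, 0.0]
wrist_force: [0.5, 0.1, 3.1]
finger_gap: 0.0291
clock: 21.55
tcp_pos: [0.4746, -0.1963, -0.0048]
orientation: [0.002, 0.603, 0.798, 0.0]
wrist_force: [-0.5, -0.2, 6.5]
finger_gap: 0.0292
clock: 21.97
tcp_pos: [0.4746, -0.1963, 0.1017]
orientation: [0.002, 0.603, 0.798, 0.0]
wrist_force: [1.8, -1.9, 0.2]
finger_gap: 0.029
tcp [ 0.476  -0.1971  0.1038] gap 0.02936274432462567 clock 22.0167
finger tip z in tool [-0.0144 -0.0128] y -0.0473 0.0479
[ 0.65960293 -0.07071691  1.46354657]
```

View pics/w_n.png

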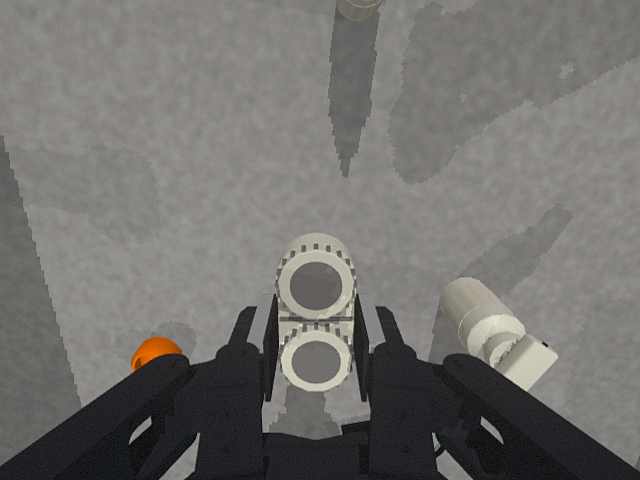

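```bash
python3 -m creep '{"hand":[25,25,25,25,25],"delta_pos":[[0.02,0.0082,0],[0.035,0.0143,0],[0.044,0.018,0],[0.044,0.018,0],[0.044,0.018,0]],"turn":[0,0,0,0,0]}' 25
python3 -m creep '{"hand":[25,25,25,25,25],"delta_pos":[[0.044,0.018,0],[0.044,0.018,0],[0.044,0.018,0],[0.044,0.018,0],[0.044,0.018,0]],"turn":[0,0,0,0,0]}' 25
python3 -m creep '{"hand":[25,25,25,25,25],"delta_pos":[[0.021,0.0086,0],[0,0,0],[0,0,0.02],[0,0,0.03],[0,0,0.02]],"turn":[0,1,1,0.5,0]}' 25
python3 -m creep '{"hand":[25,25,25,25,25],"delta_pos":[[0,0,0],[0,0,0],[0,0,0],[0,0,0],[0,0,0]],"turn":[0,0,0,0,0]}' 25
python3 - <<'E'
from look import *
c,s,W=look("o"); y=rot(s["orientation"]).apply([0,1,0]); print(s["orientation"],np.degrees(np.arctan2(y[1],y[0])))
E
```

```text
clock: 22.43
tcp_pos: [0.4912, -0.0336, 0.0979]
orientation: [0.0, 0.604, 0.797, 0.0]
wrist_force: [0.4, 0.1, -0.1]
finger_gap: 0.0293
clock: 22.85
tcp_pos: [0.5125, 0.1559, 0.0979]
orientation: [0.0, 0.603, 0.798, 0.0]
wrist_force: [1.3, -0.0, -0.5]
finger_gap: 0.0293
clock: 23.27
tcp_pos: [0.5143, 0.1724, 0.0406]
orientation: [-0.0, 0.687, 0.727, -0.0]
wrist_force: [0.5, -0.0, -0.9]
finger_gap: 0.0291
clock: 23.68
tcp_pos: [0.516, 0.1722, 0.043]
orientation: [0.001, 0.687, 0.727, 0.001]
wrist_force: [0.6, 0.3, 1.0]
finger_gap: 0.029
tcp [0.5158 0.1721 0.0428] gap 0.028886288844679833 clock 23.7333
finger tip z in tool [-0.0168 -0.015 ] y -0.045 0.0474
[5.97812314e-04 6.86617159e-01 7.27018415e-01 8.62768069e-04] 3.2740804106007313
```

View pics/w_o.png

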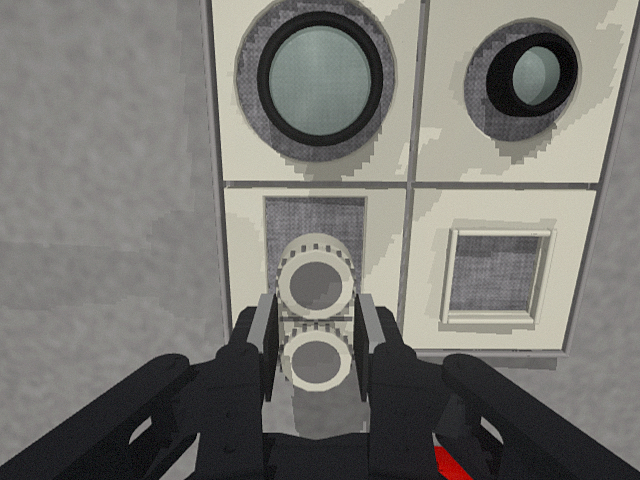

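Run:
```python
from look import *
c=dict(np.load("w_o.npz").items()); s=env.get_state()
a,b=at_z(c,197,264.5,.011),at_z(c,197,366,.011); T=lambda p:rot(s["orientation"]).inv().apply(p-s["tcp_pos"])
print("far edge in tool",T(a),T(b),"centre tool x",(T(a)[0]+T(b)[0])/2-.039,"y",(T(a)[1]+T(b)[1])/2)
```

```text
far edge in tool [ 0.03873735 -0.02280908  0.03172615] [0.03871294 0.02554487 0.0318265 ] centre tool x -0.000274856964700719 y 0.0013678922975992047
```

```bash
python3 -m creep '{"hand":[25,25,25,25,25],"delta_pos":[[0,0.0015,0.012],[0,0,0.016],[0,0,0.01],[0,0,0.004],[0,0,0.002]],"turn":[0,0,0,0,0]}' 25
python3 -m creep '{"hand":[25,25,25,25,25],"delta_pos":[[0,0,0.001],[0,0,0],[0,0,0.001],[0,0,0],[0,0,0]],"turn":[0,0,0,0,0]}' 25
python3 -m creep '{"hand":[25,25,25,25,25],"delta_pos":[[0,0,0.001],[0,0,0],[0,0,0.001],[0,0,0],[0,0,0]],"turn":[0,0,0,0,0]}' 25
```

```text
clock: 24.15
tcp_pos: [0.5154, 0.172, 0.0054]
orientation: [-0.001, 0.687, 0.727, -0.001]
wrist_force: [0.2, -0.2, -0.0]
finger_gap: 0.0292
clock: 24.57
tcp_pos: [0.5164, 0.1722, 0.0051]
orientation: [0.0, 0.687, 0.727, 0.0]
wrist_force: [0.2, 0.2, -0.6]
finger_gap: 0.0289
clock: 24.98
tcp_pos: [0.5161, 0.1721, 0.0032]
orientation: [-0.0, 0.687, 0.727, 0.0]
wrist_force: [0.6, 0.5, 0.6]
finger_gap: 0.0291
```

```bash
python3 -m creep '{"hand":[25,25,25,25,25],"delta_pos":[[0,0,0.0015],[0,0,0],[0,0,0],[0,0,0],[0,0,0]],"turn":[0,0,0,0,0]}' 25
python3 -m creep '{"hand":[30,32,35,40,44],"delta_pos":[[0,0,0],[0,0,0],[0,0,0],[0,0,0],[0,0,0]],"turn":[0,0,0,0,0]}' 25
python3 -m creep '{"hand":[45,45,45,45,45],"delta_pos":[[0,0,-0.01],[0,0,-0.03],[0,0,-0.05],[0,0,-0.05],[0,0,-0.03]],"turn":[0,0,0,0,0]}' 25
python3 - <<'E'
from look import *
c,s,W=look("p"); print(s["wrist_force"])
E
```

```text
clock: 25.4
tcp_pos: [0.5164, 0.1722, 0.0022]
orientation: [0.0, 0.687, 0.727, 0.0]
wrist_force: [0.2, -0.0, 3.3]
finger_gap: 0.0292
clock: 25.82
tcp_pos: [0.516, 0.1721, 0.0018]
orientation: [-0.0, 0.687, 0.727, -0.0]
wrist_force: [-0.6, 0.3, 0.4]
finger_gap: 0.0441
clock: 26.23
tcp_pos: [0.5175, 0.1724, 0.1426]
orientation: [0.001, 0.687, 0.727, 0.002]
wrist_force: [1.1, 0.3, 0.3]
finger_gap: 0.0448
tcp [0.5199 0.1729 0.1467] gap 0.04479104220712855 clock 26.2833
finger tip z in tool [-0.0114 -0.0093] y -0.0556 0.054
[0.96938908 0.42460324 2.43231358]
```

View pics/w_p.png

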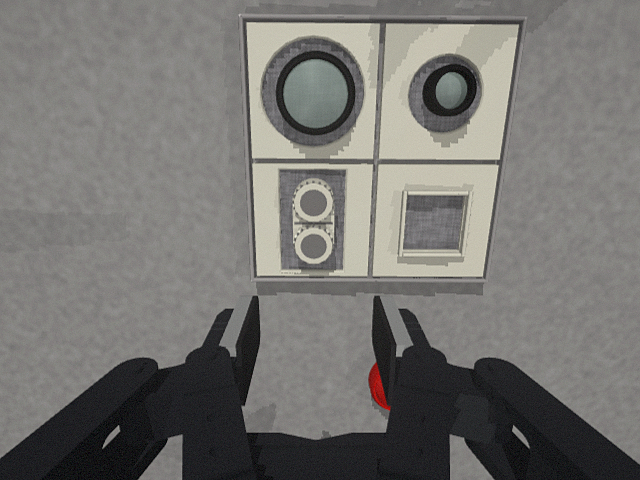

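```bash
python3 -m creep '{"hand":[50,50,50,50,50],"delta_pos":[[-0.02,-0.0062,0],[-0.04,-0.0124,0],[-0.05,-0.0155,0],[-0.05,-0.0155,0],[-0.05,-0.0155,0]],"turn":[0,0,0,0,0]}' 25
python3 -m creep '{"hand":[50,50,50,50,50],"delta_pos":[[-0.05,-0.0155,0],[-0.023,-0.007,0],[0,0,0],[0,0,0],[0,0,0]],"turn":[0,0,0,0,0]}' 25
python3 - <<'E'
from look import *
c=dict(np.load("w_p.npz").items())
p=[at_z(c,r,k,.007) for r,k in [(193,404),(193,468),(255,466),(253,402)]]; print("socket",np.mean(p,0))
c,s,W=look("q"); 
for n in ("drop_bottle","insert_bottle"):
  for d in env.pinpoint("wrist",n): print(n,d["score"],d["location"],at_z(c,*d["location"],0 if n[0]=="d" else .003))
m=W.reshape(-1,3); k=(m[:,2]>.01)&(m[:,2]<.08)&(np.hypot(m[:,0]-.459,m[:,1]+.058)<.035); q=m[k]
for lo,hi in [(.01,.025),(.025,.04),(.046,.06),(.06,.08)]:
    z=q[(q[:,2]>lo)&(q[:,2]<hi)]
    if len(z): print(lo,len(z),z.min(0).round(4),z.max(0).round(4),((z.min(0)+z.max(0))/2).round(4))
E
```

```text
clock: 26.7
tcp_pos: [0.4732, 0.0009, 0.1384]
orientation: [0.0, 0.686, 0.728, 0.0]
wrist_force: [0.1, -0.2, 0.6]
finger_gap: 0.05
clock: 27.12
tcp_pos: [0.4594, -0.0569, 0.1382]
orientation: [-0.0, 0.687, 0.727, 0.0]
wrist_force: [-1.0, 0.2, -0.1]
finger_gap: 0.05
socket [0.61038374 0.17417828 0.007     ]
tcp [ 0.4595 -0.0564  0.1381] gap 0.04982539776398646 clock 27.1667
finger tip z in tool [-0.0157 -0.0139] y -0.0539 0.0558
drop_bottle 0.81 [215.1, 314.7] [ 0.46001282 -0.05376481  0.        ]
0.01 154 [ 0.4478 -0.0525  0.0101] [ 0.473  -0.0417  0.0247] [ 0.4604 -0.0471  0.0174]
0.025 214 [ 0.4478 -0.0534  0.0252] [ 0.4729 -0.0415  0.04  ] [ 0.4604 -0.0474  0.0326]
0.046 599 [ 0.4486 -0.0645  0.046 ] [ 0.4726 -0.0421  0.06  ] [ 0.4606 -0.0533  0.053 ]
0.06 393 [ 0.4528 -0.0622  0.06  ] [ 0.4678 -0.0473  0.0742] [ 0.4603 -0.0547  0.0671]
```

View pics/w_q.png

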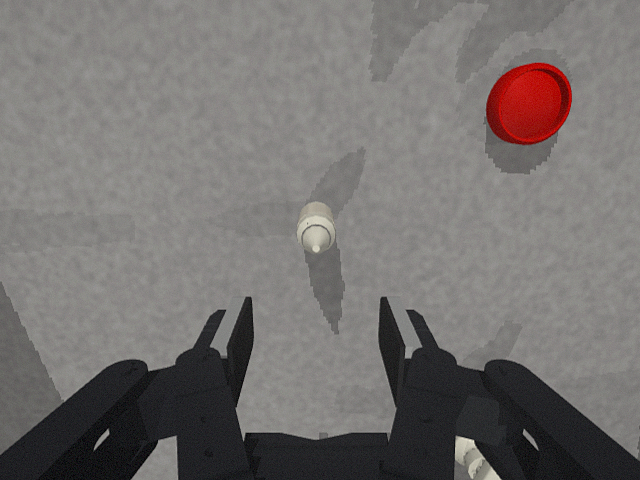

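```bash
python3 -m creep '{"hand":[50,50,50,50,50],"delta_pos":[[0.0022,0.001,0],[0,0,0.03],[0,0,0.04],[0,0,0.03],[0,0,0.02]],"turn":[0,0,0,0,0]}' 20
python3 -m creep '{"hand":[50,50,50,50,50],"delta_pos":[[0,0,0.015],[0,0,0.01],[0,0,0.0075],[0,0,0],[0,0,0]],"turn":[0,0,0,0,0]}' 20
python3 - <<'E'
from look import *
c,s,W=look("r"); print(s["wrist_force"])
E
```

```text
clock: 27.68
tcp_pos: [0.4589, -0.0539, 0.0398]
orientation: [-0.001, 0.686, 0.728, -0.0]
wrist_force: [0.5, -0.7, -0.1]
finger_gap: 0.05
clock: 28.1
tcp_pos: [0.4604, -0.055, 0.0162]
orientation: [0.0, 0.686, 0.727, 0.0]
wrist_force: [0.8, -0.1, -1.1]
finger_gap: 0.05
tcp [ 0.4607 -0.0553  0.0166] gap 0.049886073876959515 clock 28.15
finger tip z in tool [-0.0152 -0.0139] y -0.0544 0.0559
[-0.07202671 -0.11174292  0.34382534]
```

View pics/w_r.png

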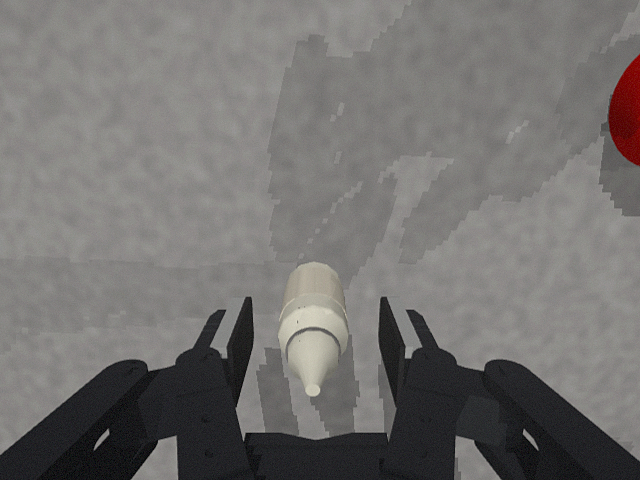

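```bash
python3 -m creep '{"hand":[45,38,30,20,20],"delta_pos":[[0,0,0],[0,0,0],[0,0,0],[0,0,0],[0,0,0]],"turn":[0,0,0,0,0]}' 25
python3 -m creep '{"hand":[20,20,20,20,20],"delta_pos":[[0,0,0],[0,0,0],[0,0,0],[0,0,0],[0,0,0]],"turn":[0,0,0,0,0]}' 25
python3 -m creep '{"hand":[20,20,20,20,20],"delta_pos":[[0,0,-0.01],[0,0,-0.02],[0,0,-0.035],[0,0,-0.025],[0,0,-0.01]],"turn":[0,0,0,0,0]}' 25
python3 - <<'E'
from look import *
c,s,W=look("s"); print(s["wrist_force"])
print(todelta(s,[.607,.1755,.10]))
E
```

```text
clock: 28.57
tcp_pos: [0.4605, -0.0555, 0.0166]
orientation: [0.0, 0.687, 0.727, 0.0]
wrist_force: [-0.4, 0.4, 4.4]
finger_gap: 0.0244
clock: 28.98
tcp_pos: [0.4605, -0.0555, 0.0165]
orientation: [0.0, 0.687, 0.727, 0.0]
wrist_force: [-0.9, -0.2, 5.6]
finger_gap: 0.0246
clock: 29.4
tcp_pos: [0.4616, -0.0557, 0.0989]
orientation: [0.002, 0.687, 0.727, 0.001]
wrist_force: [-0.3, -0.2, -0.6]
finger_gap: 0.0247
tcp [ 0.462  -0.0558  0.0991] gap 0.024799639309264085 clock 29.45
finger tip z in tool [0.0027 0.007 ] y -0.0436 0.0458
[ 0.51283231 -0.19450006  0.73824381]
[ 0.27831047  0.19752727 -0.00061683]
```

View pics/w_s.png

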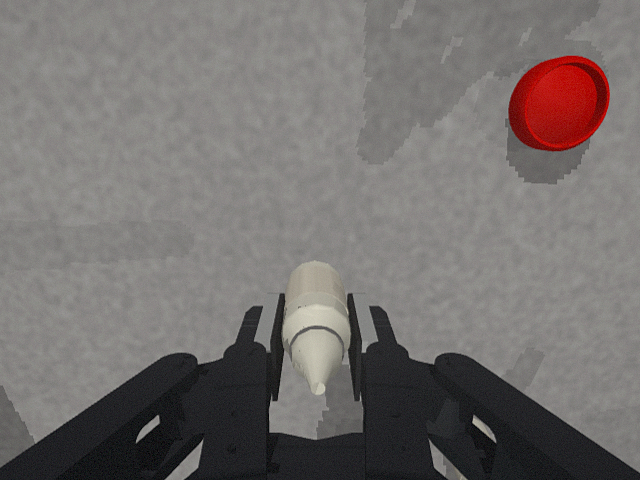

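```bash
python3 -m creep '{"hand":[20,20,20,20,20],"delta_pos":[[0.014,0.01,0],[0.031,0.022,0],[0.042,0.0297,0],[0.042,0.0297,0],[0.042,0.0297,0]],"turn":[0,0,0,0,0]}' 25
python3 -m creep '{"hand":[20,20,20,20,20],"delta_pos":[[0.042,0.0297,0],[0.042,0.0297,0],[0.024,0.0175,0],[0,0,0],[0,0,0]],"turn":[0,0,0,0,0]}' 25
python3 -m creep '{"hand":[20,20,20,20,20],"delta_pos":[[0,0,0.015],[0,0,0.02],[0,0,0.01],[0,0,0],[0,0,0]],"turn":[0,0,0,0,0]}' 25
python3 - <<'E'
from look import *
c,s,W=look("t"); print(s["wrist_force"])
c=env.read_camera("scene"); cv2.imwrite("pics/s_t.png",cv2.resize(c["pixels"][130:290,330:510,::-1],None,fx=4,fy=4)); np.savez("s_t.npz",**c)
E
```

```text
clock: 29.87
tcp_pos: [0.5489, 0.0882, 0.0948]
orientation: [-0.001, 0.687, 0.727, -0.0]
wrist_force: [0.2, -0.6, -0.1]
finger_gap: 0.0247
clock: 30.28
tcp_pos: [0.6047, 0.1777, 0.094]
orientation: [-0.001, 0.686, 0.728, -0.001]
wrist_force: [-0.0, -0.4, 0.1]
finger_gap: 0.0247
clock: 30.7
tcp_pos: [0.6042, 0.1755, 0.0593]
orientation: [-0.001, 0.687, 0.727, -0.001]
wrist_force: [0.3, 0.4, -0.0]
finger_gap: 0.0244
tcp [0.6051 0.1758 0.0602] gap 0.02482377405206293 clock 30.75
finger tip z in tool [0.0035 0.0076] y -0.0442 0.0449
[-0.79608385 -0.12293019 -0.70263359]
```

View pics/w_t.png

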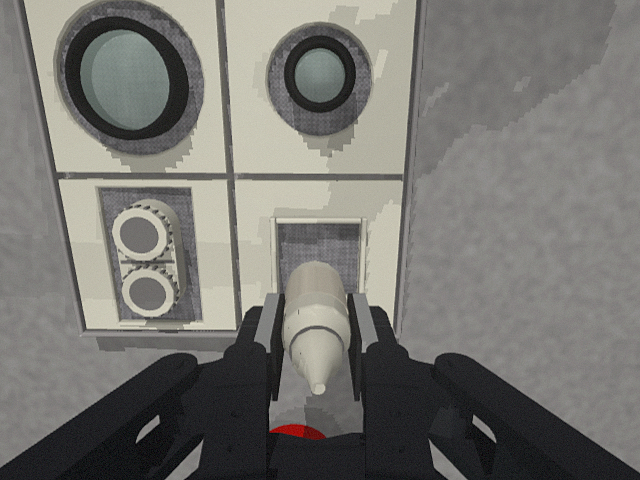

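View pics/s_t.png

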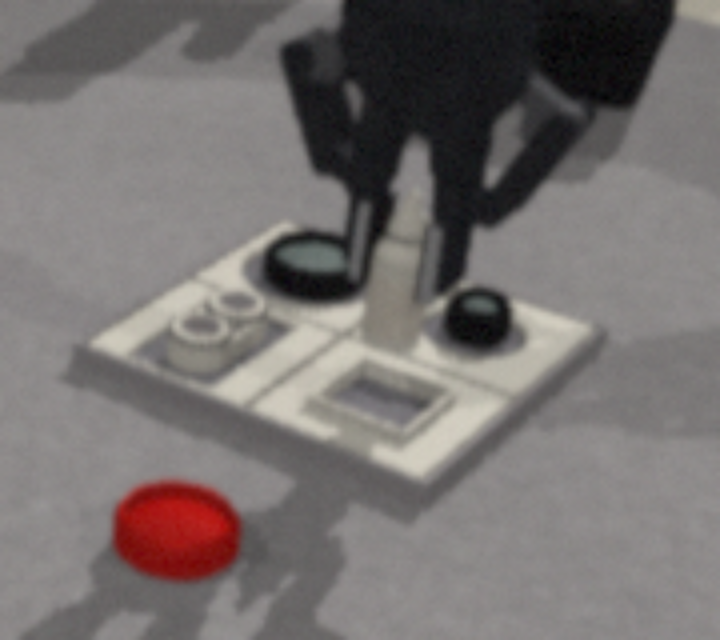

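Run:
```python
from look import *
c=dict(np.load("w_t.npz").items()); s=env.get_state()
T=lambda r,k,z:rot(s["orientation"]).inv().apply(at_z(c,r,k,z)-s["tcp_pos"])
print(s["tcp_pos"])
print("inner",T(223,278,.017),T(223,361,.017)); print("outer",T(218,272,.017),T(218,367,.017))
```

```text
[0.60565351 0.17604093 0.06074137]
inner [ 0.02257032 -0.01952703  0.04372808] [0.0225758  0.02308607 0.04376109]
outer [ 0.02521995 -0.0225195   0.04372598] [0.02522538 0.02606242 0.04376361]
```

```bash
python3 -m creep '{"hand":[20,20,20,20,20],"delta_pos":[[0,0.002,0.01],[0,0,0.014],[0,0,0.01],[0,0,0.004],[0,0,0.002]],"turn":[0,0,0,0,0]}' 25
python3 -m creep '{"hand":[20,20,20,20,20],"delta_pos":[[0,0,0.001],[0,0,0],[0,0,0.001],[0,0,0],[0,0,0]],"turn":[0,0,0,0,0]}' 25
python3 -m creep '{"hand":[20,20,20,20,20],"delta_pos":[[0,0,0.001],[0,0,0],[0,0,0.001],[0,0,0],[0,0,0]],"turn":[0,0,0,0,0]}' 25
```

```text
clock: 31.22
tcp_pos: [0.6059, 0.1766, 0.0264]
orientation: [-0.001, 0.687, 0.727, -0.001]
wrist_force: [-1.0, 0.5, -0.8]
finger_gap: 0.025
clock: 31.63
tcp_pos: [0.6072, 0.1768, 0.0267]
orientation: [0.0, 0.687, 0.727, 0.0]
wrist_force: [-0.5, -0.0, 0.3]
finger_gap: 0.0249
clock: 32.05
tcp_pos: [0.607, 0.1767, 0.0247]
orientation: [-0.0, 0.687, 0.727, -0.0]
wrist_force: [-0.2, -0.5, -1.3]
finger_gap: 0.0251
```

```bash
python3 -m creep '{"hand":[20,20,20,20,20],"delta_pos":[[0,0,0.001],[0,0,0],[0,0,0.001],[0,0,0],[0,0,0]],"turn":[0,0,0,0,0]}' 25
python3 -m creep '{"hand":[25,26,28,31,35],"delta_pos":[[0,0,0],[0,0,0],[0,0,0],[0,0,0],[0,0,0]],"turn":[0,0,0,0,0]}' 25
python3 -m creep '{"hand":[40,45,48,48,48],"delta_pos":[[0,0,0],[0,0,0],[0,0,0],[0,0,0],[0,0,0]],"turn":[0,0,0,0,0]}' 25
python3 -m creep '{"hand":[48,48,48,48,48],"delta_pos":[[0,0,-0.01],[0,0,-0.02],[0,0,-0.03],[0,0,-0.04],[0,0,-0.04]],"turn":[0,0,0,0,0]}' 25
python3 -m creep '{"hand":[48,48,48,48,48],"delta_pos":[[0,0,-0.03],[0,-0.02,-0.02],[0,0,0],[0,0,0],[0,0,0]],"turn":[0,0,0,0,0]}' 25
python3 - <<'E'
from look import *
c,s,W=look("u"); print(s["wrist_force"])
c=env.read_camera("scene"); cv2.imwrite("pics/s_u.png",c["pixels"][:,:,::-1]); np.savez("s_u.npz",**c)
cv2.imwrite("pics/s_uc.png",cv2.resize(c["pixels"][130:290,330:510,::-1],None,fx=4,fy=4))
S=cloud(c)
for n,p,h in [("large",(.5117,.262),.025),("small",(.603,.2677),.027),("case",(.5165,.172),.024),("bottle",(.607,.1767),.079)]:
    m=(np.hypot(S[...,0]-p[0],S[...,1]-p[1])<.03)&(S[...,2]<.1); print(n,"max z",np.percentile(S[...,2][m],99).round(4),"expect",h)
E
```

```text
clock: 32.47
tcp_pos: [0.607, 0.1768, 0.0236]
orientation: [0.0, 0.687, 0.727, 0.0]
wrist_force: [-1.0, -0.4, 3.5]
finger_gap: 0.0249
clock: 32.88
tcp_pos: [0.607, 0.1767, 0.0229]
orientation: [-0.0, 0.687, 0.727, -0.0]
wrist_force: [1.3, 0.6, 0.5]
finger_gap: 0.0353
clock: 33.3
tcp_pos: [0.607, 0.1767, 0.0232]
orientation: [-0.0, 0.687, 0.727, 0.0]
wrist_force: [0.3, 0.5, -0.4]
finger_gap: 0.048
clock: 33.72
tcp_pos: [0.6063, 0.1766, 0.1363]
orientation: [-0.0, 0.687, 0.727, -0.001]
wrist_force: [0.5, 0.1, 0.2]
finger_gap: 0.0478
clock: 34.13
tcp_pos: [0.5909, 0.1757, 0.1748]
orientation: [-0.0, 0.687, 0.727, -0.0]
wrist_force: [-0.1, 0.3, -1.6]
finger_gap: 0.0478
tcp [0.5907 0.1756 0.1741] gap 0.04792643848204727 clock 34.1833
finger tip z in tool [-0.016  -0.0143] y -0.0523 0.0551
[ 0.07472786 -0.58072987 -0.19541315]
large max z 0.0233 expect 0.025
small max z 0.0254 expect 0.027
case max z 0.0233 expect 0.024
bottle max z 0.0751 expect 0.079
```

View pics/w_u.png

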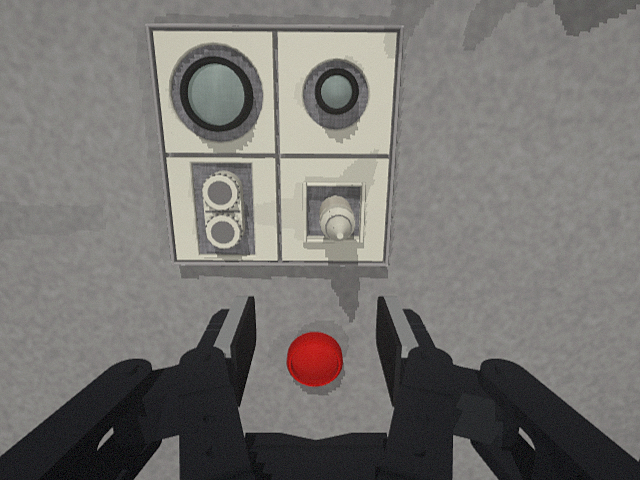

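View pics/s_u.png

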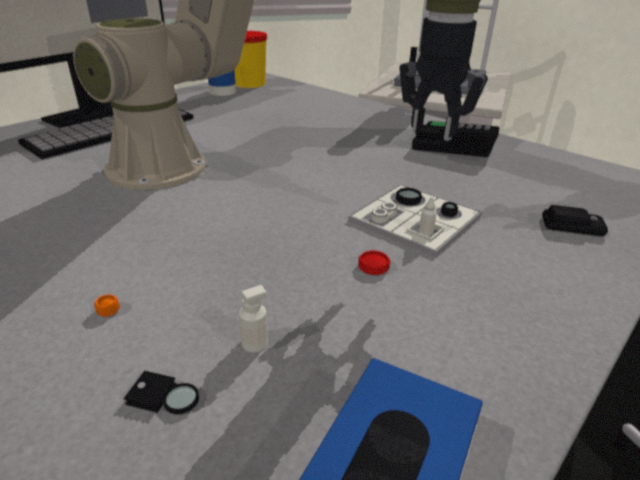

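View pics/s_uc.png

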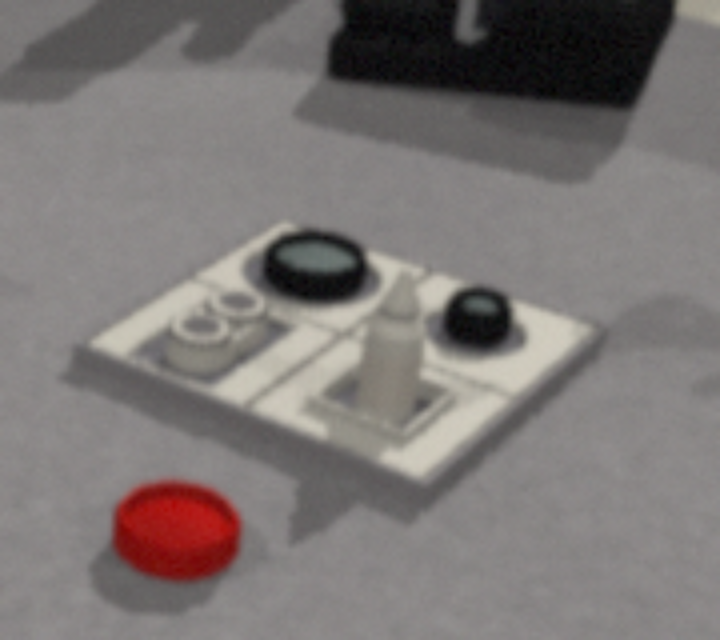

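All four are seated, and the magnifier, spray bottle and look-alikes haven't moved. Handing in.

```bash
python3 -c "
from workcell import env
print(env.hand_in())"
```

```text
the job is handed in; nothing more can be done
None
```

All four items are back in the tray, placed in the listed order: large lens, small lens, case, then drop bottle. The job was handed in at about 34 s of the 93 s allowed. Each item was lowered slowly until it touched the recess floor (3–6 N), then released.

**Last checks:** In the final wrist and scene pictures, both lenses and the case lie flat in their recesses. The bottle stands upright inside its collar. Each item touched down within about 0.2 mm of the height expected for its floor. The magnifier, the spray bottle and the red and orange look-alikes are where they were.

**Disagreements:**
- **Fingertip position:** The text puts the fingertips 11 mm ahead of the TCP. Both cameras showed them about 24 mm behind it when open, so I set heights from the camera readings, and those worked.
- **Finger opening:** It read 1–2 mm under the true size of each item held.
- **Final heights:** Scene-camera depth read the item tops 1–4 mm lower than nominal. I put this down to calibration and the bottle's thin tip.

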